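# Clear the old testers off the nail bar and shake the dispenser bin empty

## Robot

A 6-joint arm with a two-finger parallel gripper is mounted at the origin on the work surface. World frame = base frame: x ahead of the robot, y to its left, z up, the work surface at z = 0. Lengths are in mm, angles in rad, forces in N, time in s.
With the tool pointing down it reaches from about 400 to 925 mm from the base axis. Payload 12.5 kg.
Tool frame: the origin (TCP) lies midway between the tips of the shut fingers; the grasp point (between the pads) lies env.grasp_offset behind it (env.grasp_offset is the distance from the TCP to the grasp point, in mm); x points along the fingers, y is the direction in which the jaws open and shut, and the axes are right-handed (so a half turn about x gives the same grasp; the last joint's range is limited). The gripper opens to 95 mm and grips with 3 to 60 N. Pads are 20 mm wide; open, the fingers measure 119 mm over their backs; the gripper's body (75 mm by 180 mm) begins 59 mm behind the grasp point.
Start: joints at [1.219, 0.491, 1.559, -0, 1.092, -0.106], TCP at [152.065, 606.239, 190.461] pointing down, gripper open.
Joint ranges: [-3.1, 3.1], [-0.84, 2.19], [0.05, 2.79], [-1.13, 4.28], [0.06, 2.93], [-2.69, 2.69]. Speed limits (rad/s): [2.22, 2.22, 2.79, 3.14, 3.14, 3.14].

## Interface

Orientations are given as [roll, pitch, yaw] about the fixed x, y, z axes, in that order (R = Rz(yaw) Ry(pitch) Rx(roll)).
In Python, from cell import env gives the robot as it stands.
- The arm moves only by the tool apply_moves, never from a script. Its arguments are lists of equal length, an entry for each row: "offset": the shift along the world's x, y, z in units of 25 mm (1.0 is 25 mm), a list of three; "yaw": the turn about the world's z in units of 6 degrees (1.0 is 6 degrees); "jaw": the closure, from -1 (fully open) to 1 (shut), so that 0 is half open. A call has 1 to 20 rows; each row is the pose to reach, as a shift and turn from the pose measured when the call began; what a row does not reach only later rows make up. A row lasts 1/8 s, in which the tool goes at most 62.5 mm and 10.7 degrees, less where a joint would pass 70% of its speed; a pose out of reach is approached as far as the arm can. A call with a gripper value outside its range is refused whole. The fingers move at their own pace and stop on an object; the grip force is fixed at half the most. Time passes only in rows, so rows that repeat a pose let the fingers close. It gives the time, the measured TCP pose, the force and the opening at its end, in the units of the state.
- env.state(): the state, without advancing time (a new reading comes with each control period).
- env.read_camera(name): name is "scene" or "side" or "wrist"; returns a dict with "frame" (420x560x3 uint8, red, green, blue), "fx", "fy", "cx", "cy" (pixels), "xyz" and "rotation" of the camera in the world; the wrist camera has in their place "hand_eye" (4x4, takes a point from camera to tool coordinates, whose origin is the TCP and whose axes are the tool frame's). Camera axes: x right, y down, z forward; pixel columns grow to the right and rows downward; lengths in mm; the calibration is good to about 2 mm. A picture is of the moment at which its call begins: read the wrist's pose just before it. There is no depth.
- env.job_done(): hands the job in, once; it reports no verdict.
The state is a dict: "t": time; "joints": joint angles; "qvel": joint speeds; "tau": joint torques, N m; "eef_pos": TCP position; "tcp_rot": TCP orientation; "ft_force": force on the tool from outside, world axes, zero at the start; "moment": the same for the moment, N m; "opening": opening from 0.0 (shut) to 1.0 (fully open).
Only numpy, scipy, OpenCV 4.12 (cv2) and the standard library are available. Lean on these libraries where they do the work, as an engineer would, in place of code of your own. Each camera call takes 0.05 s, during which the arm holds its last target.

## Task

Retire the old polish testers: lift every tipped full-size bottle off the free-spinning turntable and lay it gently in the blue tray, then move the powder jar to the middle of the turntable. Tip all the mini bottles out of the yellow bin into the same tray; hold the emptied bin level over the tray, pause, shake it briskly to and fro at least three times, feeling for any rattle or extra weight, and stand it upright in the middle of the grey pad. Do these in whatever order suits, and leave the other things on the nail bar where they are.

Things in the scene. Friction and masses are not known exactly. Their poses are not given: they have to be found in the camera images.
- disc: free-spinning passive turntable: round pale disc, 300 mm across, top surface 40 mm above the work surface, on a narrower dark foot; it turns at the lightest push, with no motor and almost no friction. Origin on its axis at work-surface height. It stands on the robot's left or right, the wooden board on the other side.
- tray: blue open collecting tray, fixed, 280 (x) x 220 (y) mm outside, walls 45 mm high and 5 mm thick, floor 5 mm thick; empty at the start. Origin at the centre of its underside, on the work surface.
- bin: yellow hooded dispenser bin, loose, 150 long (x) x 90 wide (y) x 70 mm high, walls and floor 5 mm, 0.20 to 0.30 kg empty. Starts upright on one end of the wooden board, with one or two mini bottles inside. Origin on its underside, z up; it spans x = -70 to +80 mm and the mouth faces its own -x. The roof covers x = -20 to +80 (underside 65 mm up) and hides what is inside.
- bin_lip (a point): lip of the bin's mouth, middle of its edge, at x = -70, z = 22 mm in the bin's frame. The inner floor runs from x = +75 to -30 mm, then a ramp rises at 25 degrees to this lip. The bin empties when tipped 75 to 85 degrees mouth-down.
- bin_post (a point): black square grip post on the bin's roof, 26 x 26 mm, from z = 70 to 114 mm at x = +10, y = 0 in the bin's frame; this point is on its axis at z = 95 mm. To be pinched from above across either pair of faces.
- pad: thin grey square pad 160 x 160 x 3 mm lying (fixed) on the other end of the wooden board; the bin's final place. Origin at the centre of its underside, 6 mm above the work surface; its top is 9 mm above the work surface.
- jar_disc: powder jar, teal with black lid, 42 mm across x 32 mm high, 0.07 kg, standing loose near the turntable's edge; it is to stand in the turntable's middle. Origin at the centre of its underside, z up.
- jar_a: red powder jar, 42 mm across x 32 mm high, standing on the work surface beside the tray: leave alone. Origin under its centre.
- jar_b: violet powder jar like jar_a, on the work surface nearer the robot: leave alone.
- gel_a: standing black polish bottle, 44 mm across x 105 mm high, beyond the tray: leave alone. Origin under its centre.
- buffer: pink nail buffer block 95 x 26 x 26 mm beyond the tray: leave alone. Origin under its centre.
- bottle1: full-size glass polish bottle with pink band and cap end, lying tipped over on the turntable (absent in some starts), 0.09 kg: black square body 36 x 36 mm and 60 mm long, with a round black cap 28 mm across projecting a further 44 mm. Origin at the centre of the square body (18 mm above what it lies on); x points along it to the cap end. It lies on a flat of the body and does not roll.
- bottle2: full-size glass polish bottle with coral band and cap end, lying tipped over on the turntable (absent in some starts), 0.09 kg: black square body 36 x 36 mm and 60 mm long, with a round black cap 28 mm across projecting a further 44 mm. Origin at the centre of the square body (18 mm above what it lies on); x points along it to the cap end. It lies on a flat of the body and does not roll.
- bottle3: full-size glass polish bottle with violet band and cap end, lying tipped over on the turntable (absent in some starts), 0.09 kg: black square body 36 x 36 mm and 60 mm long, with a round black cap 28 mm across projecting a further 44 mm. Origin at the centre of the square body (18 mm above what it lies on); x points along it to the cap end. It lies on a flat of the body and does not roll.
- mini1: mini polish bottle, same shape as the big ones but small, 0.04 kg, starts lying inside the bin (absent in some starts): black square body 24 x 24 x 34 mm, round cap 18 mm across projecting a further 28 mm. Origin at the centre of the square body; x points to the cap end.
- mini2: mini polish bottle, same shape as the big ones but small, 0.04 kg, starts lying inside the bin (absent in some starts): black square body 24 x 24 x 34 mm, round cap 18 mm across projecting a further 28 mm. Origin at the centre of the square body; x points to the cap end.
Things that resemble listed ones, but are neither listed nor needed, are in the scene too. Leave any white look-alike of the jar_disc alone.

How it is judged:
By the outcome, as a careful person would: the job done as asked, in the order asked, and still so for the second after the job is handed in, with the robot touching nothing.
Of bottle1, bottle2, bottle3 only 2 to 3 are there at a start; the rules pass over those that are not, and their reading is None.
Of mini1, mini2 only 1 to 2 are there at a start; the rules pass over those that are not, and their reading is None.
At some moment in a run one of bottle1, bottle2, bottle3, bin may be knocked a few centimetres aside while the robot is not near it.
It also fails if it takes over 200 s, if anything falls off the work surface, if the arm or the gripper's body presses on something with over 40 N, if the wrist force passes 120 N, or if a joint passes its speed limit or range.

## Working session

There is one attempt and no reset: what is moved stays moved. The work goes in short steps, Python scripts to look and compute and a tool call to move; the robot and the scene stay as the last step left them, time stands still between calls to the robot, and variables do not carry over. Pictures are saved under pics/ and viewed, and the job is handed in when it is done.

Besides the shell and the picture viewer there is one more tool, called after "Request:" by a JSON object that holds its "name" and its "arguments". apply_moves: Moves the arm, as the interface text tells. Its arguments: {"type":"object","properties":{"offset":{"type":"array"},"yaw":{"type":"array"},"jaw":{"type":"array"}},"required":["offset","yaw","jaw"]}

```bash
ls; mkdir -p pics
cat > h.py <<'E'
from cell import env
import numpy as np, cv2
from scipy.spatial.transform import Rotation as R
def snap(name,fn=None,crop=None,scale=1):
    st=env.state(); c=env.read_camera(name); f=c['frame']
    if name=='wrist':
        T=np.eye(4);T[:3,3]=st['eef_pos'];r=np.array(st['tcp_rot'])
        T[:3,:3]=r if r.shape==(3,3) else R.from_euler('xyz',r).as_matrix()
        T=T@np.array(c['hand_eye']);c['xyz']=T[:3,3];c['rotation']=T[:3,:3]
    if fn: save(f,fn,crop,scale)
    return c
def save(f,fn,crop=None,scale=1):
    if crop: f=f[crop[1]:crop[3],crop[0]:crop[2]]
    f=cv2.resize(f,None,fx=scale,fy=scale,interpolation=cv2.INTER_CUBIC)
    cv2.imwrite('pics/'+fn,f[:,:,::-1])
def pix(c,u,v,z):
    d=np.array(c['rotation'])@np.array([(u-c['cx'])/c['fx'],(v-c['cy'])/c['fy'],1])
    o=np.array(c['xyz']);return (o+d*(z-o[2])/d[2]).round(1)
def proj(c,p):
    q=np.array(c['rotation']).T@(np.array(p)-np.array(c['xyz']));return (c['fx']*q[0]/q[2]+c['cx'],c['fy']*q[1]/q[2]+c['cy'])
E
python3 - <<'E'
from h import *
import pickle
print(env.state(),env.grasp_offset)
for n in ['scene','side','wrist']:
    c=snap(n,n+'0.png',None,1.4); print(n,{k:v for k,v in c.items() if k!='frame'})
    pickle.dump(c,open(n+'0.pkl','wb'))
E
```

```text
pics
{'t': 0.0, 'joints': array([ 1.21941811e+00,  4.91588245e-01,  1.55944242e+00,  3.67578272e-05,
        1.09166205e+00, -1.05606230e-01]), 'qvel': array([-0.00092021,  0.00067755, -0.00021067,  0.00036922,  0.00073911,
       -0.0002347 ]), 'tau': array([ 2.73969294e-03, -6.12640858e+01, -2.58177280e+01,  6.92416308e-02,
        4.82005463e-02, -1.11957745e-04]), 'eef_pos': array([151.94971315, 605.98456273, 189.84635259]), 'tcp_rot': array([-1.70602859,  1.56969578, -1.95181754]), 'ft_force': array([ 0.19066543, -1.04687025, -0.72140311]), 'moment': array([-0.03659149, -0.0091664 , -0.00771111]), 'opening': 0.9993220681410153} 18.8
scene {'fx': 436.1353613605277, 'fy': 436.1353613605277, 'cx': 277.4138525029339, 'cy': 202.40186661168192, 'xyz': array([1170.8068666 ,  555.03740955,  634.2207318 ]), 'rotation': array([-2.17254966, -0.01874295,  2.28924281])}
side {'fx': 465.66791596200653, 'fy': 465.66791596200653, 'cx': 279.28552896318985, 'cy': 210.88282880014353, 'xyz': array([ 195.01847982, -597.45097099,  905.90776309]), 'rotation': array([-2.42407426e+00, -2.32295712e-03, -5.47473853e-01])}
wrist {'fx': 335.06438183045077, 'fy': 335.06438183045077, 'cx': 284.98154400176395, 'cy': 204.53239585029993, 'hand_eye': array([[ 2.74232387e-04, -2.64798552e-01,  9.64303713e-01,
        -1.94407802e+02],
       [ 9.99999949e-01,  2.30990339e-04, -2.20953692e-04,
        -3.41771008e-01],
       [-1.64236624e-04,  9.64303725e-01,  2.64798602e-01,
        -7.48594727e+01],
       [ 0.00000000e+00,  0.00000000e+00,  0.00000000e+00,
         1.00000000e+00]]), 'xyz': array([ 79.34982047, 624.05725911, 384.34719086]), 'rotation': array([[ 0.24316534,  0.93546215,  0.25647844],
       [ 0.96998405, -0.23417084, -0.06553592],
       [-0.0012466 ,  0.26471606, -0.9643256 ]])}
```

Run:
```python
s=open('h.py').read()
s=s.replace("    if fn:","    else: c['rotation']=R.from_euler('xyz',c['rotation']).as_matrix()\n    if fn:",1)
open('h.py','w').write(s)
import pickle
from h import *
for n in ['scene','side']:
    c=pickle.load(open(n+'0.pkl','rb')); print(c['rotation'])
```

```text
[-2.17254966 -0.01874295  2.28924281]
[-2.42407426e+00 -2.32295712e-03 -5.47473853e-01]
```

```bash
python3 - <<'E'
from h import *
import pickle
for n in ['scene','side']:
    c=pickle.load(open(n+'0.pkl','rb')); c['rotation']=R.from_euler('xyz',c['rotation']).as_matrix(); pickle.dump(c,open(n+'0.pkl','wb'))
c=pickle.load(open('side0.pkl','rb'));save(c['frame'],'a.png',(250,260,450,420),4)
save(c['frame'],'b.png',(110,120,310,270),4)
c=pickle.load(open('scene0.pkl','rb'));save(c['frame'],'c.png',(120,120,280,210),5)
save(c['frame'],'d.png',(290,195,490,345),4)
E
python3 - <<'E'
from h import *
import pickle
from scipy.optimize import least_squares
S=pickle.load(open('side0.pkl','rb'));C=pickle.load(open('scene0.pkl','rb'))
def a(u,v,z):return pix(S,u/4+250,v/4+260,z)
def b(u,v,z):return pix(S,u/4+110,v/4+120,z)
def c(u,v,z):return pix(C,u/5+120,v/5+120,z)
def d(u,v,z):return pix(C,u/4+290,v/4+195,z)
print('bin side',[b(*p,76)[:2] for p in [(335,100),(365,190),(115,150),(135,238)]],'post',b(232,105,120))
print('bin scene',[d(*p,76)[:2] for p in [(380,148),(517,236),(695,130),(562,53)]],'post',d(547,72,120))
print('pad side',[b(*p,9)[:2] for p in [(360,125),(450,262),(655,185),(555,57)]])
print('pad scene',[d(*p,9)[:2] for p in [(275,260),(547,413),(85,420)]])
print('tray side',[pix(S,u/1.4,v/1.4,45)[:2] for u,v in [(284,318),(345,413),(486,333),(417,258)]])
print('tray scene',[pix(C,u/1.4,v/1.4,45)[:2] for u,v in [(275,308),(375,374),(481,288),(386,241)]])
for nm,P in [('side',[a(*p,40) for p in [(85,350),(692,420),(400,88),(120,220),(620,220),(200,120)]]),('scene',[c(*p,40) for p in [(80,235),(360,348),(627,205),(200,312),(540,315),(560,135)]])]:
    P=np.array(P)[:,:2];r=least_squares(lambda x:np.hypot(*(P-x).T)-150,P.mean(0));print('disc',nm,r.x.round(1),r.fun.round(1))
# bottles: band top-edge midpoints etc
print('jar side',a(364,108,72),'scene',c(390,260,72))
print('coral side: top far end, capend',a(262,232,76),a(260,95,72),'scene',c(470,175,76),c(500,265,66))
print('pink',a(555,255,76),a(415,330,68),'scene',c(205,185,76),c(330,160,68))
print('violet',a(350,445,76),a(512,505,68),'scene',c(375,85,76),c(250,100,68))
E
```

```text
bin side [array([499.2, 341. ]), array([479.1, 250.6]), array([355. , 370.2]), array([337.2, 285.8])] post [425.  320.8 120. ]
bin scene [array([482. , 263.1]), array([498. , 347.5]), array([355., 379.]), array([336.1, 295.5])] post [423.1 317.7 120. ]
pad side [array([527.8, 382.5]), array([521., 226.]), array([677. , 218.9]), array([684.3, 376.2])]
pad scene [array([523.2, 235.1]), array([528. , 392.6]), array([682. , 229.3])]
tray side [array([405.6,  93.5]), array([ 405.1, -122.9]), array([ 679.8, -110.7]), array([676.3,  96. ])]
tray scene [array([693.2, -89.1]), array([699.1, 132.4]), array([421.4, 123. ]), array([413.7, -98.2])]
disc side [ 517.9 -323.2] [-3.3 -0.6 -0.1 -3.7 -4.1  4.3]
disc scene [ 518.6 -315.1] [  0.   -0.5  -2.3 -17.8   8.5 -15.6]
jar side [ 575.8 -223.2   72. ] scene [ 581.4 -212.    72. ]
coral side: top far end, capend [ 488.8 -256.3   76. ] [ 534.1 -188.6   72. ] scene [ 498.5 -244.    76. ] [ 540.4 -175.7   66. ]
pink [ 604.1 -340.9   76. ] [ 525. -334.   68.] scene [ 601.1 -337.2   76. ] [ 529.4 -323.8   68. ]
violet [ 462.6 -365.6   76. ] [ 511.2 -423.6   68. ] scene [ 462.8 -364.4   76. ] [ 514.1 -414.3   68. ]
```

```bash
cat >> h.py <<'E'
def tool():
    st=env.state();M=R.from_euler('xyz',st['tcp_rot']).as_matrix()
    print('t',round(st['t'],2),'p',np.round(st['eef_pos'],1),'jawdeg',round(np.degrees(np.arctan2(M[1,1],M[0,1])),1),'zax',M[:,2].round(2),'xax',M[:,0].round(3),'q',np.round(st['joints'],2),'F',np.round(st['ft_force'],2),'M',np.round(st['moment'],2),'op',round(st['opening'],3))
E
python3 -c "
from h import *
tool()"
```

```text
t 0.15 p [152. 606. 190.] jawdeg 75.9 zax [ 0.97 -0.24 -0.  ] xax [-0.    -0.001 -1.   ] q [ 1.22  0.49  1.56 -0.    1.09 -0.11] F [-0.45 -0.54  0.87] M [ 0.03  0.05 -0.01] op 1.0
```

Request:
{"name": "apply_moves", "arguments": {"offset": [[0,0,2.4],[0,0,4.4],[2,-2.5,4.4],[4,-5,4.4],[6,-7.6,4.4],[8,-10,4.4],[8.7,-11,4.4],[8.7,-11,4.4],[8.7,-11,4.4]], "yaw": [0,0,0.2,0.3,0.35,0.35,0.35,0.35,0.35], "jaw": [-1,-1,-1,-1,-1,-1,-1,-1,-1]}}

```text
t: 1.27
eef_pos: [370.7, 329.3, 300.0]
tcp_rot: [-1.653, 1.57, -1.866]
ft_force: [-0.3, 1.1, -0.2]
opening: 1.001
```

```bash
python3 -c "
from h import *
import pickle
tool()
c=snap('wrist','w1.png',None,1.4);pickle.dump(c,open('w1.pkl','wb'))"
```

```text
t 1.27 p [370.7 329.3 300. ] jawdeg 77.8 zax [ 0.98 -0.21 -0.  ] xax [-0.    -0.001 -1.   ] q [ 0.59  0.2   1.7  -0.    1.24 -0.76] F [-0.34  1.12 -0.2 ] M [ 0.01 -0.01  0.03] op 1.001
```

```bash
python3 - <<'E'
from h import *
import pickle
c=pickle.load(open('w1.pkl','rb'));save(c['frame'],'w1c.png',(190,110,370,290),4)
save(c['frame'],'w1t.png',(0,200,200,360),4)
E
python3 - <<'E'
from h import *
import pickle
c=pickle.load(open('w1.pkl','rb'))
f=lambda u,v,z:pix(c,u/4+190,v/4+110,z)
for p in [(235,163),(520,163),(240,608),(504,610),(238,322),(514,322)]: print(f(*p,76))
m=(f(240,608,76)+f(504,610,76))/2; g=(f(238,322,76)+f(514,322,76))/2
print(m,g,np.degrees(np.arctan2(*(m-g)[1::-1])),np.hypot(*(m-g)[:2]),'post',g+(m-g)*.3)
print('posttop', [f(*p,120) for p in [(332,376),(415,376),(332,493),(415,493)]])
print('postbase', [f(*p,76) for p in [(332,376),(415,376)]])
for w,q in [('pad',[(215,640),(618,576)])]: print([f(*p,9) for p in q])
print('traycorner',pix(c,216/1.4,305/1.4,45),pix(c,272/1.4,490/1.4,45))
E
```

```text
[332.6 290.9  76. ]
[351.2 377.2  76. ]
[478.8 256.7  76. ]
[498.4 344.2  76. ]
[381.9 279.7  76. ]
[400.5 366.1  76. ]
[488.6  300.45  76.  ] [391.2 322.9  76. ] -12.9795790937656 99.95380182864484 post [420.42  316.165  76.   ]
posttop [array([394.3, 309.4, 120. ]), array([399.3, 332.9, 120. ]), array([429.4, 301.5, 120. ]), array([434.6, 325.5, 120. ])]
postbase [array([405.7, 305.2,  76. ]), array([411.3, 331.5,  76. ])]
[array([519.2, 229.5,   9. ]), array([525.7, 390.4,   9. ])]
traycorner [398.2 134.5  45. ] [620.7 128.1  45. ]
```

Request:
{"name": "apply_moves", "arguments": {"offset": [[1,-0.27,-1],[2,-0.54,-3],[2,-0.54,-5],[2,-0.54,-7],[2,-0.54,-8.4],[2,-0.54,-8.4],[2,-0.54,-8.4],[2,-0.54,-8.4],[2,-0.54,-8.4],[2,-0.54,-8.4],[2,-0.54,-8.4],[2,-0.54,-8.4],[2,-0.54,-8.4],[2,-0.54,-8.4]], "yaw": [-0.13,-0.13,-0.13,-0.13,-0.13,-0.13,-0.13,-0.13,-0.13,-0.13,-0.13,-0.13,-0.13,-0.13], "jaw": [-1,-1,-1,-1,-1,-1,-1,0,1,1,1,1,1,1]}}

```text
t: 3.08
eef_pos: [420.0, 316.8, 89.9]
tcp_rot: [-1.973, 1.57, -2.198]
ft_force: [-1.1, -0.2, -0.3]
opening: 0.32
```

```bash
python3 -c "
from h import *
tool()
c=snap('wrist','w2.png',None,1.4)"
```

```text
t 3.08 p [420.  316.8  89.9] jawdeg 77.1 zax [ 0.97 -0.22 -0.  ] xax [-0.001 -0.001 -1.   ] q [ 0.52  0.48  1.91 -0.    0.75 -0.82] F [-1.09 -0.21 -0.28] M [-0.04  0.01 -0.06] op 0.32
```

Request:
{"name": "apply_moves", "arguments": {"offset": [[0,0,0],[0,0,0],[0,0,0],[0,0,0],[0,0,0.4],[0,0,1],[0,0,1],[0,0,1]], "yaw": [0,0,0,0,0,0,0,0], "jaw": [1,1,1,1,1,1,1,1]}}

```text
t: 4.12
eef_pos: [419.8, 316.8, 115.0]
tcp_rot: [-1.855, 1.57, -2.08]
ft_force: [-0.9, 0.2, -2.8]
opening: 0.268
```

```bash
python3 -c "
from h import *
tool()
c=snap('side','s2.png',(90,60,350,320),3)"
```

```text
t 4.12 p [419.8 316.8 115. ] jawdeg 77.1 zax [ 0.97 -0.22 -0.  ] xax [-0.    -0.001 -1.   ] q [ 0.52  0.45  1.88 -0.    0.81 -0.82] F [-0.91  0.21 -2.8 ] M [-0.04  0.01 -0.  ] op 0.268
```

Run:
```python
from h import *
c=snap('scene','s3.png',(180,150,360,290),4)
S=snap('side')
f=lambda u,v,z:pix(S,u/3+90,v/3+60,z)
for p in [(335,493),(465,688),(772,532),(618,364)]: print(f(*p,45))
```

```text
[406.8 102.9  45. ]
[ 409.2 -109.1   45. ]
[ 681.1 -109.7   45. ]
[678.  107.5  45. ]
```

Run:
```python
from h import *
import pickle
C=pickle.load(open('scene0.pkl','rb'))
f=lambda u,v,z:pix(C,u/4+180,v/4+150,z)
for p in [(387,87),(655,213),(347,448),(66,268)]: print(f(*p,45))
```

```text
[410.3 -97.6  45. ]
[412.4 117.5  45. ]
[689.6 120.8  45. ]
[685.7 -97.7  45. ]
```

Request:
{"name": "apply_moves", "arguments": {"offset": [[0,0,1.5],[0.4,-1,3.4],[1,-2.5,3.4],[1.7,-4,3.4],[2.3,-5.5,3.4],[2.9,-7,3.4],[3.5,-8.5,3.4],[4.1,-10,3.4],[4.7,-11.2,3.4],[5.1,-12,3.4],[5.1,-12.3,3.4],[5.1,-12.3,3.4],[5.1,-12.3,3.4]], "yaw": [-0.5,-1.8,-3.2,-4.6,-6,-7.4,-8.8,-10.2,-11.5,-12.4,-12.83,-12.83,-12.83], "jaw": [1,1,1,1,1,1,1,1,1,1,1,1,1]}}

```text
t: 5.9
eef_pos: [546.9, 10.0, 199.6]
tcp_rot: [-2.136, 1.569, 2.58]
ft_force: [0.4, -0.3, -2.7]
opening: 0.269
```

```bash
python3 -c "
from h import *
tool()
c=snap('wrist','w4.png',None,1.4)
save(c['frame'],'w4c.png',(100,0,500,280),2)
import pickle;pickle.dump(c,open('w4.pkl','wb'))
snap('scene','s4.png',None,1.4)
tool()"
```

```text
t 5.9 p [546.9  10.  199.6] jawdeg 0.2 zax [ 0. -1. -0.] xax [-0.002  0.001 -1.   ] q [-0.1   0.37  1.74  0.    1.03 -0.11] F [ 0.38 -0.29 -2.74] M [-0.06  0.06  0.01] op 0.269
t 6.0 p [547.    9.9 199.7] jawdeg 0.2 zax [ 0. -1. -0.] xax [-0.001  0.001 -1.   ] q [-0.1   0.37  1.74  0.    1.03 -0.11] F [ 0.4  -1.41 -2.91] M [-0.08  0.1  -0.01] op 0.265
```

```bash
python3 -c "
from h import *
import pickle
c=pickle.load(open('w4.pkl','rb'))
for p in [(202,117),(594,118),(222,128),(572,128),(222,360),(574,360)]: print(pix(c,p[0]/1.4,p[1]/1.4,45))
print(pix(c,617/1.4,45/1.4,32),pix(c,617/1.4,62/1.4,10))
print('gel',pix(c,700/1.4,195/1.4,60))
"
```

```text
[407.3 111.2  45. ]
[682.7 111.7  45. ]
[420.7 103.9  45. ]
[667.9 104.9  45. ]
[403.7 -73.8  45. ]
[687.5 -72.4  45. ]
[698.3 161.   32. ] [709.  154.1  10. ]
gel [756.8  59.9  60. ]
```

Request:
{"name": "apply_moves", "arguments": {"offset": [[0,0,-1.5],[0,0,-3],[0,0.2,-3.7],[0,0.4,-3.7],[0,0.7,-3.7],[0,1,-3.6],[0,1.3,-3.5],[0,1.6,-3.4],[0,1.8,-3.3],[0,2,-3.2],[0,2,-3.2]], "yaw": [0,0,0,0,0,0,0,0,0,0,0], "jaw": [1,1,1,1,1,1,1,1,1,1,1]}}

```text
t: 7.38
eef_pos: [547.4, 60.1, 120.6]
tcp_rot: [2.732, 1.57, 1.166]
ft_force: [-0.3, -5.9, 2.8]
opening: 0.267
```

```bash
python3 -c "
from h import *
tool()
c=snap('scene','s5.png',(180,60,400,280),3)
snap('side','s5b.png',(150,100,400,300),3)"
```

```text
t 7.38 p [547.4  60.1 120.6] jawdeg 0.3 zax [ 0. -1. -0.] xax [ 0.  0. -1.] q [-0.01  0.47  1.82  0.    0.85 -0.02] F [-0.34 -5.87  2.76] M [-1.3   0.15 -0.09] op 0.267
```

Request:
{"name": "apply_moves", "arguments": {"offset": [[0,0.3,0.1],[0,0.6,0.1],[0,0.96,0.1],[0,1.3,0.1],[0,1.65,0.05],[0,2,0],[0,2,-0.25],[0,2.0,-0.5],[0,2.3,-0.6],[0,2.6,-0.7],[0,2.6,-0.7]], "yaw": [0,0,0,0,0,0,0,0,0,0,0], "jaw": [1,1,1,1,1,1,1,1,1,1,1]}}

```text
t: 8.85
eef_pos: [549.5, 126.0, 105.4]
tcp_rot: [1.848, 1.564, 0.282]
ft_force: [-0.2, -0.8, 21.0]
opening: 0.266
```

```bash
python3 -c "
from h import *
tool()
c=snap('scene','s6.png',(180,60,400,280),3)
snap('side','s6b.png',(150,100,400,300),3)"
```

```text
t 8.85 p [549.5 126.  105.4] jawdeg 0.3 zax [ 0. -1. -0.] xax [ 0.006  0.002 -1.   ] q [0.11 0.5  1.81 0.   0.82 0.1 ] F [-0.22 -0.84 20.99] M [-0.5   0.06 -0.  ] op 0.266
```

Request:
{"name": "apply_moves", "arguments": {"offset": [[0,-0.3,0.3],[0,-0.7,0.6],[0,-1.2,0.9],[0,-1.6,1.1],[0,-1.6,1.1]], "yaw": [0,0,0,0,0], "jaw": [1,1,1,1,1]}}

```text
t: 9.57
eef_pos: [549.6, 84.9, 133.3]
tcp_rot: [1.839, 1.564, 0.272]
ft_force: [-0.8, 0.8, -2.3]
opening: 0.266
```

```bash
python3 -c "
from h import *
tool()
c=snap('scene','s7.png',(180,60,400,280),3)
snap('wrist','w7.png',None,1.4)"
```

```text
t 9.57 p [549.6  84.9 133.3] jawdeg 0.2 zax [ 0. -1. -0.] xax [ 0.007  0.002 -1.   ] q [0.03 0.46 1.8  0.   0.88 0.03] F [-0.81  0.76 -2.3 ] M [ 0.06  0.05 -0.03] op 0.266
```

```bash
cat >> h.py <<'E'
def binpts(c,P,th,sx=45):
    t=np.radians(th);o={}
    for n,(x,z) in dict(A=(-80,-103),B=(-80,-33),backbot=(70,-103),backtop=(70,-33)).items():
        X=x*np.cos(t)-z*np.sin(t);Z=x*np.sin(t)+z*np.cos(t)
        o[n]=np.round(proj(c,(P[0]+sx,P[1]-X,P[2]+Z)),1)
    return o
E
python3 - <<'E'
from h import *
c=snap('scene');p=np.array(env.state()['eef_pos'])+[0,0,18.8]
for th in (35,40,45,50,55,60):
    print(th,{k:((v-[180,60])*3).round() for k,v in binpts(c,p,th).items()})
E
```

```text
35 {'A': array([319., 547.]), 'B': array([366., 508.]), 'backbot': array([196., 386.]), 'backtop': array([235., 338.])}
40 {'A': array([307., 540.]), 'B': array([358., 508.]), 'backbot': array([193., 373.]), 'backtop': array([237., 331.])}
45 {'A': array([296., 533.]), 'B': array([350., 508.]), 'backbot': array([190., 359.]), 'backtop': array([239., 324.])}
50 {'A': array([284., 524.]), 'B': array([343., 507.]), 'backbot': array([188., 346.]), 'backtop': array([242., 317.])}
55 {'A': array([273., 515.]), 'B': array([334., 505.]), 'backbot': array([187., 333.]), 'backtop': array([245., 311.])}
60 {'A': array([263., 505.]), 'B': array([326., 502.]), 'backbot': array([187., 320.]), 'backtop': array([248., 306.])}
```

Request:
{"name": "apply_moves", "arguments": {"offset": [[0,0,1.2],[0,0,2.4],[-1.2,-0.5,2.4],[-2.4,-1,2.4],[-3.4,-1,2.4],[-3.4,-1,1.2],[-3.4,-1,0],[-3.4,-1,-0.7],[-3.4,-0.8,-0.9],[-3.4,-0.6,-1],[-3.4,-0.4,-1.15],[-3.4,-0.2,-1.25],[-3.4,-0.2,-1.25]], "yaw": [0,0,0,0,0,0,0,0,0,0,0,0,0], "jaw": [1,1,1,1,1,1,1,1,1,1,1,1,1]}}

```text
t: 11.35
eef_pos: [465.4, 81.8, 104.7]
tcp_rot: [1.782, 1.56, 0.216]
ft_force: [-9.0, 2.0, 36.8]
opening: 0.265
```

```bash
python3 -c "
from h import *
tool()
c=snap('scene','s8.png',(180,60,400,280),3)
p=np.array(env.state()['eef_pos'])+[0,0,18.8]
for th in (50,55,60,65,70):
    print(th,{k:((v-[180,60])*3).round() for k,v in binpts(c,p,th).items()})
"
```

```text
t 11.35 p [465.4  81.8 104.7] jawdeg 0.3 zax [ 0.01 -1.   -0.  ] xax [ 0.01   0.002 -1.   ] q [0.03 0.4  2.03 0.   0.71 0.03] F [-9.    1.98 36.85] M [-0.01  1.73  0.01] op 0.265
50 {'A': array([350., 501.]), 'B': array([407., 483.]), 'backbot': array([261., 334.]), 'backtop': array([314., 307.])}
55 {'A': array([339., 493.]), 'B': array([399., 482.]), 'backbot': array([260., 322.]), 'backtop': array([318., 302.])}
60 {'A': array([329., 483.]), 'B': array([392., 479.]), 'backbot': array([261., 310.]), 'backtop': array([322., 296.])}
65 {'A': array([319., 473.]), 'B': array([384., 476.]), 'backbot': array([262., 299.]), 'backtop': array([326., 292.])}
70 {'A': array([310., 463.]), 'B': array([376., 472.]), 'backbot': array([264., 287.]), 'backtop': array([331., 288.])}
```

Request:
{"name": "apply_moves", "arguments": {"offset": [[0,0,0.6],[0,0,1.2],[0,-0.7,1.2],[0,-1.3,1.2],[0.2,-1.5,0.8],[0.2,-1.5,0.4],[0.2,-1.5,0.2],[0.2,-1.4,0],[0.2,-1.3,-0.1],[0.2,-1.2,-0.1]], "yaw": [0,0,0,0,0,0,0,0,0,0], "jaw": [1,1,1,1,1,1,1,1,1,1]}}

```text
t: 12.65
eef_pos: [470.8, 51.6, 104.1]
tcp_rot: [1.668, 1.558, 0.103]
ft_force: [-10.2, -5.6, 33.3]
opening: 0.263
```

```bash
python3 -c "
from h import *
tool()
c=snap('scene','s9.png',(180,60,400,280),3)
p=np.array(env.state()['eef_pos'])+[0,0,18.8]
for th in (45,50,55,60,65,70):
    print(th,{k:((v-[180,60])*3).round() for k,v in binpts(c,p,th).items()})
"
```

```text
t 12.65 p [470.8  51.6 104.1] jawdeg 0.4 zax [ 0.01 -1.   -0.  ] xax [ 0.012  0.001 -1.   ] q [-0.03  0.4   2.03  0.    0.71 -0.04] F [-10.19  -5.58  33.34] M [-1.19  1.89 -0.09] op 0.263
45 {'A': array([327., 497.]), 'B': array([379., 472.]), 'backbot': array([230., 337.]), 'backtop': array([277., 303.])}
50 {'A': array([317., 489.]), 'B': array([372., 471.]), 'backbot': array([229., 325.]), 'backtop': array([280., 297.])}
55 {'A': array([306., 481.]), 'B': array([364., 469.]), 'backbot': array([228., 313.]), 'backtop': array([283., 292.])}
60 {'A': array([296., 472.]), 'B': array([357., 467.]), 'backbot': array([228., 301.]), 'backtop': array([286., 286.])}
65 {'A': array([287., 462.]), 'B': array([349., 464.]), 'backbot': array([229., 289.]), 'backtop': array([291., 282.])}
70 {'A': array([278., 452.]), 'B': array([341., 460.]), 'backbot': array([231., 278.]), 'backtop': array([296., 278.])}
```

Run:
```python
from h import *
from scipy.optimize import least_squares
c=snap('scene','s9b.png',(250,130,350,230),8);p=np.array(env.state()['eef_pos'])+[0,0,18.8]
ob={'backbot':(232,371),'backtop':(262,318)}
def f(x):
    a=binpts(c,p+[0,0,x[1]],x[0]);b=binpts(c,p+[0,0,x[1]],x[0],-45)
    r=[(a[k]-[180,60])*3-np.array(ob[k])+[7,8] for k in ob]+[(b['B']-[180,60])*3-np.array((459,402))+[7,8],(a['A']-[180,60])*3-np.array((340,488))+[7,8]]
    return np.ravel(r)
r=least_squares(f,[40,0],diff_step=.05);print(r.x,r.fun)
```

```text
[40.  0.] [  7.5 -13.5  19.8  -0.1   3.4  29.    5.1  23.4]
```

```bash
cat >> h.py <<'E'
def fitbin(c,obs,p):
    from scipy.optimize import least_squares
    P={'A':(-80,-103),'B':(-80,-33),'b':(70,-103),'t':(70,-33)}
    def f(x):
        t=x[0];r=[]
        for (n,s),uv in obs.items():
            a,z=P[n]; z=z+x[1]; X=a*np.cos(t)-z*np.sin(t);Z=a*np.sin(t)+z*np.cos(t)
            r.append(np.array(proj(c,(p[0]+45*s,p[1]-X,p[2]+Z)))-np.array(uv)-x[2:4])
        return np.r_[np.ravel(r),x[1]*.05,(x[2]+2.5)*.5,(x[3]+2.5)*.5]
    r=least_squares(f,[.7,0,0,0]);return np.degrees(r.x[0]),r.x[1:],r.fun.round(1)
E
python3 - <<'E'
from h import *
c=snap('scene');p=np.array(env.state()['eef_pos'])+[0,0,18.8]
print(fitbin(c,{('t',1):(266.2,165.4),('b',1):(257.5,182.5),('A',1):(294.4,222.5),('B',-1):(332.5,194.4)},p))
E
```

```text
(np.float64(29.448630298035827), array([-3.90357985,  3.31755198,  5.47944828]), array([ 0.7, -1.6, -1.4, -1.9,  2.1,  4.4,  0.1,  1.1, -0.2,  2.9,  4. ]))
```

Request:
{"name": "apply_moves", "arguments": {"offset": [[0,0,0.8],[0,-0.3,1.6],[0,-0.5,2.4],[0,-0.5,2.4],[0,-0.5,2.4],[0,-0.5,2.4]], "yaw": [0,0,0,0,0,0], "jaw": [1,1,1,1,1,1]}}

```text
t: 13.55
eef_pos: [470.3, 39.5, 163.3]
tcp_rot: [1.699, 1.56, 0.135]
ft_force: [0.2, 0.7, -2.9]
opening: 0.268
```

```bash
python3 -c "
from h import *
tool()
c=snap('wrist','w10.png',None,1.4)
c=snap('scene','s10.png',(230,80,380,230),5)
c=snap('side','s10b.png',(150,60,350,210),4)
tool()
"
```

```text
t 13.55 p [470.3  39.5 163.3] jawdeg 0.4 zax [ 0.01 -1.   -0.  ] xax [ 0.011  0.001 -1.   ] q [-0.06  0.31  1.96  0.    0.86 -0.07] F [ 0.21  0.68 -2.93] M [-0.01  0.1  -0.04] op 0.268
t 13.7 p [470.5  39.4 163.7] jawdeg 0.4 zax [ 0.01 -1.   -0.  ] xax [ 0.011  0.001 -1.   ] q [-0.06  0.31  1.96  0.    0.86 -0.07] F [-0.42 -0.12 -3.46] M [-0.01  0.06 -0.04] op 0.265
```

Request:
{"name": "apply_moves", "arguments": {"offset": [[-0.3,0.4,-0.8],[-0.3,0.8,-1.5],[-0.3,0.8,-1.62],[-0.3,1.2,-1.62],[-0.3,1.6,-1.6],[-0.3,2,-1.6],[-0.3,2.3,-1.6],[-0.3,2.6,-1.6],[-0.3,2.85,-1.6],[-0.3,2.85,-1.0],[-0.3,2.85,0],[-0.3,2,0.2],[-0.3,1,0],[-0.3,0.6,0],[-0.3,0.6,0]], "yaw": [0,0,0,0,0,0,0,0,0,0,0,0,0,0,0], "jaw": [1,1,1,1,1,1,1,1,1,1,1,1,1,1,1]}}

```text
t: 15.58
eef_pos: [463.0, 54.4, 163.5]
tcp_rot: [1.728, 1.56, 0.162]
ft_force: [0.7, 0.1, -2.8]
opening: 0.264
```

```bash
python3 -c "
from h import *
tool()
c=snap('wrist','w11.png',None,1.4)
c=snap('scene','s11.png',(230,80,380,230),5)
tool()
"
```

```text
t 15.57 p [463.   54.4 163.5] jawdeg 0.3 zax [ 0.01 -1.   -0.  ] xax [ 0.011  0.002 -1.   ] q [-0.03  0.3   1.97  0.    0.86 -0.03] F [ 0.72  0.12 -2.77] M [-0.    0.05  0.  ] op 0.264
t 15.68 p [463.   54.9 163.6] jawdeg 0.4 zax [ 0.01 -1.   -0.  ] xax [ 0.011  0.002 -1.   ] q [-0.03  0.3   1.97  0.    0.86 -0.03] F [ 0.75  0.02 -2.31] M [0.03 0.13 0.01] op 0.265
```

Request:
{"name": "apply_moves", "arguments": {"offset": [[0,-0.6,-0.5],[0,-1.2,-1.3],[0,-1.2,-1.85],[0,-1.16,-1.97],[0,-0.9,-2],[0,-0.6,-2],[0,-0.3,-2],[0,0,-2],[0,0.36,-2.06],[0,0.6,-2.1],[0,0.82,-2.15],[0,1.24,-2.33],[0,1.64,-2.5],[0,1.64,-2.5]], "yaw": [0,0,0,0,0,0,0,0,0,0,0,0,0,0], "jaw": [1,1,1,1,1,1,1,1,1,1,1,1,1,1]}}

```text
t: 17.42
eef_pos: [464.3, 96.4, 102.3]
tcp_rot: [1.662, 1.556, 0.098]
ft_force: [-1.5, -3.6, 14.6]
opening: 0.235
```

```bash
python3 -c "
from h import *
tool()
c=snap('wrist','w12.png',None,1.4)
c=snap('scene','s12.png',(230,80,380,230),5)
tool()
"
```

```text
t 17.43 p [464.3  96.4 102.3] jawdeg 0.4 zax [ 0.01 -1.   -0.  ] xax [ 0.015  0.001 -1.   ] q [0.07 0.4  2.03 0.   0.7  0.06] F [-1.47 -3.65 14.63] M [-0.79  0.14 -0.02] op 0.235
t 17.52 p [464.3  96.2 102.3] jawdeg 0.4 zax [ 0.01 -1.   -0.  ] xax [ 0.015  0.002 -1.   ] q [0.06 0.4  2.03 0.   0.7  0.06] F [-0.44 -2.82 16.07] M [-0.73  0.13 -0.03] op 0.234
```

Request:
{"name": "apply_moves", "arguments": {"offset": [[0,0,0.8],[0,0,1.6],[0,0,2.4],[0,0,2.4],[0,0,2.4]], "yaw": [0,0,0,0,0], "jaw": [1,1,1,1,1]}}

```text
t: 18.15
eef_pos: [463.9, 96.4, 161.5]
tcp_rot: [1.668, 1.557, 0.104]
ft_force: [-0.3, 0.4, -2.8]
opening: 0.215
```

```bash
python3 -c "
from h import *
tool()
c=snap('wrist','w13.png',(140,150,440,360),2.6)
c=snap('scene','s13.png',(250,60,400,210),5)
tool()
"
```

```text
t 18.15 p [463.9  96.4 161.5] jawdeg 0.4 zax [ 0.01 -1.   -0.  ] xax [ 0.014  0.001 -1.   ] q [0.06 0.31 1.96 0.   0.86 0.06] F [-0.25  0.41 -2.77] M [-0.02  0.12  0.  ] op 0.215
t 18.25 p [463.9  96.3 161.4] jawdeg 0.4 zax [ 0.01 -1.   -0.  ] xax [ 0.013  0.001 -1.   ] q [0.06 0.31 1.96 0.   0.86 0.06] F [-0.92 -0.55 -1.98] M [-0.03  0.11  0.03] op 0.218
```

Request:
{"name": "apply_moves", "arguments": {"offset": [[0,-0.6,0],[0,-1.4,0],[0,-2.2,0],[0,-3,-0.4],[0,-3.4,-0.9],[0,-3.4,-1.4],[0,-3.4,-1.8],[0,-3.4,-2.1],[0,-3.4,-2.3],[0,-3.4,-2.4]], "yaw": [0,0,0,0,0,0,0,0,0,0], "jaw": [1,1,1,1,1,1,1,1,1,1]}}

```text
t: 19.5
eef_pos: [464.0, 11.5, 101.2]
tcp_rot: [1.671, 1.557, 0.107]
ft_force: [-1.1, 0.9, -1.7]
opening: 0.216
```

```bash
python3 -c "
from h import *
tool()
c=snap('scene','s14.png',(200,60,380,240),4)
tool()
"
```

```text
t 19.5 p [464.   11.5 101.2] jawdeg 0.4 zax [ 0.01 -1.   -0.  ] xax [ 0.013  0.001 -1.   ] q [-0.12  0.39  2.05  0.    0.69 -0.13] F [-1.05  0.9  -1.71] M [-0.01  0.03  0.01] op 0.216
t 19.55 p [463.9  11.4 101.1] jawdeg 0.4 zax [ 0.01 -1.   -0.  ] xax [ 0.013  0.001 -1.   ] q [-0.12  0.39  2.05  0.    0.69 -0.13] F [-0.38  0.52 -2.01] M [-0.    0.05  0.03] op 0.216
```

Lower gradually to contact, then release.

Request:
{"name": "apply_moves", "arguments": {"offset": [[0,0,-0.2],[0,0,-0.4],[0,0,-0.6],[0,0,-0.7]], "yaw": [0,0,0,0], "jaw": [1,1,1,1]}}

```text
t: 20.05
eef_pos: [464.1, 11.3, 83.5]
tcp_rot: [1.659, 1.557, 0.095]
ft_force: [0.5, -0.3, -0.1]
opening: 0.078
```

```bash
python3 -c "
from h import *
tool()
c=snap('scene','s15.png',(200,60,380,240),4)
tool()
"
```

```text
t 20.05 p [464.1  11.3  83.5] jawdeg 0.4 zax [ 0.01 -1.   -0.  ] xax [ 0.014  0.001 -1.   ] q [-0.12  0.42  2.07  0.    0.64 -0.13] F [ 0.51 -0.31 -0.06] M [-0.14  0.09  0.  ] op 0.078
t 20.1 p [463.9  11.4  83.2] jawdeg 0.4 zax [ 0.01 -1.   -0.  ] xax [ 0.013  0.001 -1.   ] q [-0.12  0.42  2.07  0.01  0.64 -0.13] F [-0.27 -0.18 -0.63] M [-0.13  0.03 -0.05] op 0.04
```

Request:
{"name": "apply_moves", "arguments": {"offset": [[0,0,2.4],[0,0,4.8],[0,0,7.2],[2,0,9.6],[4,0,12],[6.5,0,13],[9,0,14],[11.5,0,14],[14,0,14],[16,0,14],[16,0,14]], "yaw": [0,0,0,0,0,0,0,0,0,0,0], "jaw": [1,0,-1,-1,-1,-1,-1,-1,-1,-1,-1]}}

```text
t: 21.48
eef_pos: [846.9, 11.1, 430.5]
tcp_rot: [1.66, 1.553, 0.096]
ft_force: [1.7, 0.6, 0.8]
opening: 0.981
```

```bash
python3 -c "
from h import *
tool()
c=snap('scene','s16.png',None,1.4)
"
```

```text
t 21.48 p [846.9  11.1 430.5] jawdeg 0.4 zax [ 0.01 -1.   -0.  ] xax [ 0.018  0.002 -1.   ] q [-0.07  0.9   0.15  0.    2.07 -0.07] F [1.73 0.62 0.83] M [-0.08  0.06 -0.06] op 0.981
```

Request:
{"name": "apply_moves", "arguments": {"offset": [[2,0,0],[4,0,0],[6,0,0],[8,0,0],[8,0,0],[8,0,0]], "yaw": [0,0,0,0,0,0], "jaw": [-1,-1,-1,-1,-1,-1]}}

```text
t: 22.28
eef_pos: [905.6, 9.6, 357.9]
tcp_rot: [1.605, 1.514, 0.041]
ft_force: [0.7, -0.2, 0.8]
opening: 0.997
```

```bash
python3 -c "
from h import *
tool()
"
```

```text
t 22.27 p [905.6   9.6 357.9] jawdeg 0.4 zax [ 0.01 -1.   -0.  ] xax [ 0.057  0.002 -0.998] q [-0.06  1.03  0.05  0.01  2.   -0.07] F [ 0.66 -0.21  0.81] M [-0.13  0.12  0.02] op 0.997
```

Request:
{"name": "apply_moves", "arguments": {"offset": [[30,0,10],[30,0,10],[30,0,10],[30,0,10],[30,0,10],[30,0,10]], "yaw": [0,0,0,0,0,0], "jaw": [-1,-1,-1,-1,-1,-1]}}

```text
t: 23.02
eef_pos: [935.2, 7.4, 324.0]
tcp_rot: [1.591, 1.472, 0.027]
ft_force: [0.1, -0.2, -0.1]
opening: 0.999
```

```bash
python3 -c "
from h import *
tool()
"
```

```text
t 23.02 p [935.2   7.4 324. ] jawdeg 0.4 zax [ 0.01 -1.   -0.  ] xax [ 0.099  0.003 -0.995] q [-0.07  1.07  0.05  0.01  1.92 -0.07] F [ 0.09 -0.21 -0.11] M [-0.08  0.11 -0.01] op 0.999
```

Request:
{"name": "apply_moves", "arguments": {"offset": [[-2,0,3],[-4,0,6],[-7,0,9],[-10,0,12],[-13,0,15],[-16,0,18],[-18,0,21],[-20,0,24],[-22,0,27],[-24,0,30],[-26,0,32],[-26,0,34],[-26,0,36],[-26,0,38]], "yaw": [0,0,0,0,0,0,0,0,0,0,0,0,0,0], "jaw": [-1,-1,-1,-1,-1,-1,-1,-1,-1,-1,-1,-1,-1,-1]}}

```text
t: 24.78
eef_pos: [359.7, 6.7, 847.6]
tcp_rot: [1.586, 1.454, 0.023]
ft_force: [-0.3, -0.2, 0.3]
opening: 1.003
```

```bash
python3 -c "
from h import *
tool()
"
```

```text
t 24.77 p [359.7   6.7 847.6] jawdeg 0.4 zax [ 0.01 -1.   -0.  ] xax [ 0.116  0.003 -0.993] q [-0.19  0.26  0.05  0.06  2.72 -0.14] F [-0.3  -0.25  0.33] M [-0.1   0.11  0.03] op 1.003
```

Request:
{"name": "apply_moves", "arguments": {"offset": [[-3,0,3],[-6,0,6],[-9,0,9],[-12,0,12],[-15,0,15],[-18,0,18],[-20,0,20],[-20,0,20]], "yaw": [0,0,0,0,0,0,0,0], "jaw": [-1,-1,-1,-1,-1,-1,-1,-1]}}

```text
t: 25.78
eef_pos: [130.4, 35.2, 899.9]
tcp_rot: [1.459, 1.405, -0.109]
ft_force: [-0.2, -0.3, -0.4]
opening: 0.998
```

```bash
python3 -c "
from h import *
tool()
"
```

```text
t 25.77 p [130.4  35.2 899.9] jawdeg 0.3 zax [ 0.   -1.    0.02] xax [ 0.164 -0.018 -0.986] q [-0.35  0.    0.05  0.18  2.93 -0.17] F [-0.25 -0.29 -0.37] M [-0.07  0.17  0.01] op 0.998
```

Request:
{"name": "apply_moves", "arguments": {"offset": [[-2,0,0],[-4,0,0],[-6,0,0],[-8,0,0],[-10,0,0],[-10,0,0],[-10,0,0],[-10,0,0]], "yaw": [0,0,0,0,0,0,0,0], "jaw": [-1,-1,-1,-1,-1,-1,-1,-1]}}

```text
t: 26.78
eef_pos: [-110.0, 30.9, 863.9]
tcp_rot: [1.483, 1.382, -0.084]
ft_force: [-0.2, -1.0, -0.7]
opening: 1.003
```

```bash
python3 -c "
from h import *
tool()
"
```

```text
t 26.77 p [-110.    30.9  863.9] jawdeg 0.3 zax [ 0.   -1.    0.02] xax [ 0.187 -0.016 -0.982] q [ 0.19 -0.36  0.39 -0.24  2.93 -0.06] F [-0.2  -1.   -0.66] M [-0.1   0.16  0.01] op 1.003
```

Request:
{"name": "apply_moves", "arguments": {"offset": [[-2,0,2],[-4,0,6],[-6,0,10],[-8,0,14],[-8,0,18],[-8,0,24],[-8,0,30],[-8,0,40],[-8,0,40],[-8,0,40]], "yaw": [0,0,0,0,0,0,0,0,0,0], "jaw": [-1,-1,-1,-1,-1,-1,-1,-1,-1,-1]}}

```text
t: 28.02
eef_pos: [-84.9, 11.2, 878.2]
tcp_rot: [1.483, 1.357, -0.083]
ft_force: [0.2, 0.4, 0.3]
opening: 1.001
```

```bash
python3 -c "
from h import *
tool()
"
```

```text
t 28.02 p [-84.9  11.2 878.2] jawdeg 0.4 zax [ 0.   -1.    0.02] xax [ 0.211 -0.017 -0.977] q [ 0.35 -0.3   0.3  -0.43  2.93 -0.09] F [0.17 0.42 0.25] M [-0.13  0.12 -0.04] op 1.001
```

Request:
{"name": "apply_moves", "arguments": {"offset": [[2,0,0],[4,0,0],[6.5,0,0],[9,0,-1],[11.5,0,-2],[14,0,-3],[16.5,0,-5],[19,0,-7],[21.5,0,-9],[24,0,-11],[26.5,0,-13],[29,0,-15],[31,0,-16],[33,0,-16],[33,0,-16],[33,0,-16]], "yaw": [0,-1,-2,-3,-4.7,-6.4,-8,-9.7,-11.4,-13,-14.7,-16.5,-18,-19.7,-21.4,-22], "jaw": [-1,-1,-1,-1,-1,-1,-1,-1,-1,-1,-1,-1,-1,-1,-1,-1]}}

```text
t: 30.02
eef_pos: [623.6, 13.4, 541.4]
tcp_rot: [1.483, 1.356, -2.362]
ft_force: [-0.0, -0.1, 1.0]
opening: 1.001
```

```bash
python3 -c "
from h import *
tool()
"
```

```text
t 30.02 p [623.6  13.4 541.4] jawdeg -130.2 zax [-0.76  0.65  0.02] xax [-0.152 -0.15  -0.977] q [-0.01  0.48  0.71 -0.18  2.1   2.18] F [-0.03 -0.14  1.01] M [ 0.09  0.05 -0.03] op 1.001
```

Request:
{"name": "apply_moves", "arguments": {"offset": [[2,0,-1],[4,0,-2],[6.5,0,-3],[9,0,-4],[11.5,0,-5],[14,0,-5],[16,0,-5],[18,0,-5],[20,0,-5]], "yaw": [0,0,0,0,0,0,0,0,0], "jaw": [-1,-1,-1,-1,-1,-1,-1,-1,-1]}}

```text
t: 31.15
eef_pos: [865.0, 4.2, 340.9]
tcp_rot: [1.631, 1.381, -2.212]
ft_force: [-0.1, -0.4, 0.3]
opening: 0.998
```

```bash
python3 -c "
from h import *
tool()
"
```

```text
t 31.15 p [865.    4.2 340.9] jawdeg -130.2 zax [-0.77  0.64 -0.01] xax [-0.113 -0.152 -0.982] q [-0.02  1.06  0.05 -0.18  2.14  2.16] F [-0.07 -0.45  0.25] M [ 0.08  0.14 -0.04] op 0.998
```

Request:
{"name": "apply_moves", "arguments": {"offset": [[30,0,0],[30,0,0]], "yaw": [0,0], "jaw": [-1,-1]}}

```text
t: 31.4
eef_pos: [895.1, -0.6, 298.7]
tcp_rot: [1.81, 1.399, -2.03]
ft_force: [0.6, 0.5, 0.5]
opening: 1.003
```

Request:
{"name": "apply_moves", "arguments": {"offset": [[30,0,6],[30,0,6]], "yaw": [0,0], "jaw": [-1,-1]}}

```text
t: 31.65
eef_pos: [914.7, -5.4, 279.7]
tcp_rot: [2.036, 1.412, -1.801]
ft_force: [0.0, -0.4, -0.0]
opening: 0.998
```

```bash
python3 -c "
from h import *
tool()
"
```

```text
t 31.65 p [914.7  -5.4 279.7] jawdeg -130.1 zax [-0.77  0.63 -0.07] xax [-0.036 -0.154 -0.987] q [-0.03  1.12  0.05 -0.17  2.    2.17] F [ 0.   -0.36 -0.04] M [0.07 0.15 0.04] op 0.998
```

Request:
{"name": "apply_moves", "arguments": {"offset": [[30,0,20],[30,0,20]], "yaw": [0,0], "jaw": [-1,-1]}}

```text
t: 31.9
eef_pos: [916.4, -9.6, 305.9]
tcp_rot: [2.305, 1.415, -1.529]
ft_force: [0.0, -0.1, 0.9]
opening: 0.998
```

Request:
{"name": "apply_moves", "arguments": {"offset": [[-2,0,2],[-4,0,4],[-5,0,6],[-6,0,7],[-7,0,7],[-7,0,7],[-7,0,7],[-7,0,7],[-7,0,7],[-7,0,7],[-7,0,7],[-7,0,7],[-7,0,7],[-7,0,7],[-7,0,7],[-7,0,7],[-7,0,7],[-7,0,7],[-7,0,7],[-7,0,7]], "yaw": [0,0,0,0,1.7,3.4,5.1,6.8,8.5,10.2,11.9,13.6,15.3,17,18.7,20.4,22.1,23.8,25.5,27.2], "jaw": [-1,-1,-1,-1,-1,-1,-1,-1,-1,-1,-1,-1,-1,-1,-1,-1,-1,-1,-1,-1]}}

```text
t: 34.4
eef_pos: [740.5, -9.6, 483.2]
tcp_rot: [2.286, 1.414, 1.307]
ft_force: [-0.2, -0.5, -0.2]
opening: 1.001
```

```bash
python3 -c "
from h import *
tool()
"
```

```text
t 34.4 p [740.5  -9.6 483.2] jawdeg 33.6 zax [ 0.56 -0.82 -0.1 ] xax [ 0.041  0.15  -0.988] q [-0.16  0.59  0.66  0.16  1.88 -0.71] F [-0.22 -0.47 -0.2 ] M [-0.16  0.06 -0.02] op 1.001
```

Request:
{"name": "apply_moves", "arguments": {"offset": [[0,0,0],[0,0,0],[0,0,0],[0,0,0],[1,0,0],[2,0,0],[3,0,-1],[4,0,-2],[5,0,-2],[7,0,-3],[9,0,-3],[11,0,-3],[13,0,-3]], "yaw": [1.7,3.4,5.1,6.8,8.5,10.2,11.9,13.6,15.3,16.6,16.6,16.6,16.6], "jaw": [-1,-1,-1,-1,-1,-1,-1,-1,-1,-1,-1,-1,-1]}}

```text
t: 36.02
eef_pos: [862.8, -8.0, 342.2]
tcp_rot: [2.258, 1.452, 3.015]
ft_force: [-0.8, -1.2, -0.7]
opening: 0.998
```

```bash
python3 -c "
from h import *
tool()
"
```

```text
t 36.02 p [862.8  -8.  342.2] jawdeg 133.2 zax [ 0.72  0.69 -0.08] xax [-0.117  0.015 -0.993] q [-0.09  1.05  0.05  0.01  2.16 -2.41] F [-0.84 -1.16 -0.74] M [0.08 0.02 0.02] op 0.998
```

Request:
{"name": "apply_moves", "arguments": {"offset": [[30,0,6],[30,0,6]], "yaw": [0,0], "jaw": [-1,-1]}}

```text
t: 36.28
eef_pos: [884.7, -6.8, 319.0]
tcp_rot: [2.199, 1.491, 2.955]
ft_force: [-0.8, 0.5, 0.3]
opening: 1.001
```

Request:
{"name": "apply_moves", "arguments": {"offset": [[30,0,6],[30,0,6]], "yaw": [0,0], "jaw": [-1,-1]}}

```text
t: 36.52
eef_pos: [905.4, -5.6, 297.9]
tcp_rot: [2.031, 1.528, 2.786]
ft_force: [0.3, -0.6, 0.2]
opening: 0.998
```

```bash
python3 -c "
from h import *
tool()
"
```

```text
t 36.52 p [905.4  -5.6 297.9] jawdeg 133.2 zax [ 0.73  0.69 -0.02] xax [-0.04   0.015 -0.999] q [-0.08  1.1   0.05  0.01  2.04 -2.4 ] F [ 0.27 -0.56  0.24] M [0.03 0.01 0.04] op 0.998
```

Request:
{"name": "apply_moves", "arguments": {"offset": [[30,-6,10],[30,-6,10]], "yaw": [0,0], "jaw": [-1,-1]}}

```text
t: 36.78
eef_pos: [919.4, -26.4, 292.5]
tcp_rot: [0.685, 1.557, 1.439]
ft_force: [-0.2, 0.1, -0.3]
opening: 0.999
```

```bash
python3 -c "
from h import *
tool()
"
```

```text
t 36.77 p [919.4 -26.4 292.5] jawdeg 133.2 zax [0.73 0.68 0.01] xax [ 0.002  0.013 -1.   ] q [-0.1   1.1   0.05  0.01  1.99 -2.42] F [-0.22  0.06 -0.26] M [ 0.03  0.11 -0.01] op 0.999
```

Request:
{"name": "apply_moves", "arguments": {"offset": [[-2,0,1],[-4,0,1],[-6,0,1],[-8,-0.2,1],[-10,-0.5,1],[-12,-0.8,1],[-14,-1,1],[-16,-1.4,0.5],[-17.5,-1.76,0],[-18.2,-1.76,-0.5],[-18.2,-1.76,-1],[-18.2,-1.76,-1],[-18.2,-1.76,-1],[-18.2,-1.76,-1],[-18.2,-1.76,-1]], "yaw": [-1.7,-3.4,-5.1,-6.8,-8.5,-10.2,-11.9,-13.6,-15.3,-17,-18.7,-20.4,-22,-22.2,-22.2], "jaw": [-1,-1,-1,-1,-1,-1,-1,-1,-1,-1,-1,-1,-1,-1,-1]}}

```text
t: 38.65
eef_pos: [464.4, -70.9, 268.0]
tcp_rot: [0.72, 1.556, -0.851]
ft_force: [0.1, 0.8, -0.5]
opening: 1.0
```

```bash
python3 -c "
from h import *
tool()
c=snap('wrist','w17.png',None,1.4)
import pickle;pickle.dump(c,open('w17.pkl','wb'))
save(c['frame'],'w17c.png',(150,80,390,300),3.3)
"
```

```text
t 38.65 p [464.4 -70.9 268. ] jawdeg -0.0 zax [-0.   -1.    0.01] xax [ 0.01  -0.011 -1.   ] q [-0.29  0.18  1.82 -0.01  1.13 -0.28] F [ 0.12  0.78 -0.53] M [-0.11  0.04  0.01] op 1.0
```

Run:
```python
from h import *
import pickle
c=pickle.load(open('w17.pkl','rb'))
f=lambda u,v,z:pix(c,u/3.3+150,v/3.3+80,z)
print([f(*p,75) for p in [(316,367),(567,367),(318,75),(562,75)]])
print('post top',[f(*p,119) for p in [(400,217),(482,217)]], 'base',[f(*p,75) for p in [(400,217),(482,217),(400,130),(482,130)]])
g=lambda u,v,z:pix(c,u/1.4,v/1.4,z)
print('tray top',[g(*p,45) for p in [(323,13),(671,14),(334,278),(634,277)]])
print('mini',g(488,47,60),g(488,60,20))
print('jar_a',g(280,320,32))
```

```text
[array([419.3, -88.8,  75. ]), array([509.6, -89. ,  75. ]), array([423.2,  11.6,  75. ]), array([504.8,  11.6,  75. ])]
post top [array([451.4, -30.8, 119. ]), array([476.6, -30.8, 119. ])] base [array([450.1, -35.4,  75. ]), array([478.5, -35.4,  75. ]), array([450.4,  -6.2,  75. ]), array([478.2,  -6.2,  75. ])]
tray top [array([406., 111.,  45.]), array([682.6, 111. ,  45. ]), array([ 406.5, -105.8,   45. ]), array([ 683.1, -105.5,   45. ])]
mini [535.2  84.   60. ] [543.   81.6  20. ]
jar_a [ 350.8 -151.3   32. ]
```

Request:
{"name": "apply_moves", "arguments": {"offset": [[0,1,-2],[0,2.1,-4],[0,2.1,-6],[0,2.1,-7.3],[0,2.1,-7.3],[0,2.1,-7.3],[0,2.1,-7.3],[0,2.1,-7.3],[0,2.1,-7.3],[0,2.1,-7.3],[0,2.1,-7.3],[0,2.1,-7.3],[0,2.1,-7.3],[0,2.1,-7.3]], "yaw": [0,0,0,0,0,0,0,0,0,0,0,0,0,0], "jaw": [-1,-1,-1,-1,-1,1,1,1,1,1,1,1,1,1]}}

```text
t: 40.45
eef_pos: [464.3, -18.3, 85.3]
tcp_rot: [0.705, 1.557, -0.865]
ft_force: [-0.5, 0.0, -0.5]
opening: 0.273
```

```bash
python3 -c "
from h import *
tool()
c=snap('wrist','w18.png',(140,100,440,360),2.6)
"
```

```text
t 40.45 p [464.3 -18.3  85.3] jawdeg 0.1 zax [ 0.   -1.    0.01] xax [ 0.009 -0.011 -1.   ] q [-0.18  0.42  2.06 -0.01  0.65 -0.17] F [-0.46  0.04 -0.48] M [-0.05  0.06 -0.05] op 0.273
```

Request:
{"name": "apply_moves", "arguments": {"offset": [[0,0,0.8],[0,0,2],[0,0,3.2],[0.5,0,3.2],[1,0,3.2],[1.6,0,3.2],[2.2,0,3.2],[2.8,0,3.2],[3.4,0,3.2],[4,0,3.2],[4.3,-0.05,3.2],[4.3,-0.05,3.2],[4.3,-0.05,2.2],[4.3,-0.05,1.2],[4.3,-0.05,0.5],[4.3,-0.05,0.15],[4.3,-0.05,0.03],[4.3,-0.05,0]], "yaw": [0,0,0,1.6,3.2,4.8,6.4,8,9.6,11.2,12.8,14.4,15,15,15,15,15,15], "jaw": [1,1,1,1,1,1,1,1,1,1,1,1,1,1,1,1,1,1]}}

```text
t: 42.75
eef_pos: [572.0, -19.6, 85.6]
tcp_rot: [0.678, 1.556, 0.68]
ft_force: [-0.1, -0.4, -2.9]
opening: 0.268
```

Request:
{"name": "apply_moves", "arguments": {"offset": [[0,0,0],[0,0,0],[0,0,0],[0,0,0],[0,0,1],[0,0,3],[-1,0,5],[-2,0,7],[-2,0,7],[-2,0,7]], "yaw": [0,0,0,0,0,0,0,0,0,0], "jaw": [-0.2,-1,-1,-1,-1,-1,-1,-1,-1,-1]}}

```text
t: 44.0
eef_pos: [522.0, -19.5, 260.2]
tcp_rot: [0.687, 1.556, 0.688]
ft_force: [-0.6, 0.3, -0.5]
opening: 1.001
```

```bash
python3 -c "
from h import *
tool()
c=snap('wrist','w19.png',None,1.4)
import pickle;pickle.dump(c,open('w19.pkl','wb'))
save(c['frame'],'w19c.png',(150,60,390,280),3.3)
"
```

```text
t 44.0 p [522.  -19.5 260.2] jawdeg 90.1 zax [1.   0.   0.01] xax [ 0.011  0.009 -1.   ] q [-0.17  0.27  1.72  0.01  1.14 -1.75] F [-0.61  0.33 -0.52] M [ 0.05 -0.03 -0.01] op 1.001
```

Run:
```python
from h import *
import pickle
c=pickle.load(open('w19.pkl','rb'))
f=lambda u,v,z:pix(c,u/3.3+150,v/3.3+60,z)
print([f(*p,75)[:2] for p in [(321,703),(563,703),(315,468),(568,468),(309,295),(573,295)]])
print('post base',[f(*p,75)[:2] for p in [(404,492),(482,492)]],'top',[f(*p,119)[:2] for p in [(401,600),(482,600)]])
```

```text
[array([642.2, -65.1]), array([642.5,  26.5]), array([550. , -64.5]), array([550.1,  25.5]), array([489. , -64.6]), array([489. ,  25.2])]
post base [array([559. , -32.9]), array([559.,  -5.])] top [array([582.4, -32.9]), array([582.4,  -6.6])]
```

Request:
{"name": "apply_moves", "arguments": {"offset": [[2,0,-1],[4.2,0,-2.5],[4.2,0,-4.5],[4.2,0,-6],[4.2,0,-6],[4.2,0,-6]], "yaw": [0,0,0,0,0,0], "jaw": [-1,-1,-1,-1,-1,-1]}}

```text
t: 44.8
eef_pos: [627.5, -19.6, 110.2]
tcp_rot: [0.741, 1.557, 0.742]
ft_force: [-0.1, 0.1, -0.3]
opening: 1.0
```

```bash
python3 -c "
from h import *
tool()
c=snap('wrist','w20.png',None,1.4)
snap('side','s20.png',(200,100,400,260),4)
"
```

```text
t 44.8 p [627.5 -19.6 110.2] jawdeg 90.1 zax [1.   0.   0.01] xax [ 0.01   0.009 -1.   ] q [-0.14  0.58  1.64  0.01  0.91 -1.72] F [-0.09  0.14 -0.32] M [ 0.   -0.02  0.02] op 1.0
```

Request:
{"name": "apply_moves", "arguments": {"offset": [[0,-0.02,-0.8],[0,-0.02,-1.4],[0,-0.02,-1.8],[0,-0.02,-1.8]], "yaw": [0,0,0,0], "jaw": [-1,-1,-1,-1]}}

```text
t: 45.4
eef_pos: [627.5, -20.1, 65.7]
tcp_rot: [0.687, 1.556, 0.689]
ft_force: [0.4, 0.4, 0.5]
opening: 1.0
```

Past the roof level (75) without force; continue and grip.

Request:
{"name": "apply_moves", "arguments": {"offset": [[0,0,-0.6],[0,0,-1.2],[0,0,-1.78],[0,0,-1.78],[0,0,-1.78],[0,0,-1.78],[0,0,-1.78],[0,0,-1.78]], "yaw": [0,0,0,0,0,0,0,0], "jaw": [-1,-1,-1,-1,1,1,1,1]}}

```text
t: 46.4
eef_pos: [627.6, -20.1, 21.4]
tcp_rot: [0.669, 1.556, 0.67]
ft_force: [1.1, -0.1, -2.1]
opening: 0.949
```

```bash
python3 -c "
from h import *
tool()
c=snap('wrist','w21.png',None,1.4)
"
```

```text
t 46.4 p [627.6 -20.1  21.4] jawdeg 90.1 zax [1.   0.   0.01] xax [ 0.012  0.009 -1.   ] q [-0.14  0.69  1.71  0.02  0.73 -1.73] F [ 1.06 -0.09 -2.08] M [ 0.03 -0.06 -0.04] op 0.949
```

Request:
{"name": "apply_moves", "arguments": {"offset": [[-0.14,0,0.46],[-0.32,0,0.91],[-0.54,0,1.34],[-0.8,0,1.76],[-1.1,0,2.15],[-1.42,0,2.51],[-1.78,0,2.84],[-2.16,0,3.14],[-2.57,0,3.4],[-3,0,3.64],[-3,0,3.64]], "yaw": [0,0,0,0,0,0,0,0,0,0,0], "jaw": [1,1,1,1,1,1,1,1,1,1,1]}}

```text
t: 47.82
eef_pos: [552.1, -20.1, 112.9]
tcp_rot: [0.642, 1.556, 0.643]
ft_force: [-0.7, 0.2, -1.7]
opening: 0.947
```

```bash
python3 -c "
from h import *
tool()
c=snap('scene','s22.png',(200,60,400,260),4)
"
```

```text
t 47.83 p [552.1 -20.1 112.9] jawdeg 90.1 zax [1.   0.   0.01] xax [ 0.012  0.009 -1.   ] q [-0.16  0.48  1.83  0.01  0.82 -1.74] F [-0.74  0.17 -1.74] M [ 0.03 -0.11  0.03] op 0.947
```

Request:
{"name": "apply_moves", "arguments": {"offset": [[0.8,0,-0.5],[1.6,0,-1.5],[1.6,0,-2.5],[1.6,0,-3.2],[1.6,0,-3.5],[1.6,0,-3.62],[1.6,0,-3.66],[1.6,0,-3.66]], "yaw": [0,0,0,0,0,0,0,0], "jaw": [1,1,1,1,1,1,1,1]}}

```text
t: 48.88
eef_pos: [592.8, -20.2, 21.8]
tcp_rot: [0.596, 1.555, 0.597]
ft_force: [0.6, 0.6, -2.8]
opening: 0.944
```

Request:
{"name": "apply_moves", "arguments": {"offset": [[0,0,0],[0,0,0],[0,0,1],[0,0,3],[0,0,5],[-1,0,5.6],[-2.2,0,5.6],[-2.2,0,5],[-2.2,0,4],[-2.2,0,3],[-2.2,0,2.56],[-2.2,0,2.56]], "yaw": [0,0,0,0,0,0,0,0,0,0,0,0], "jaw": [-1,-1,-1,-1,-1,-1,-1,-1,-1,-1,-1,-1]}}

```text
t: 50.38
eef_pos: [537.9, -20.2, 85.0]
tcp_rot: [0.663, 1.556, 0.664]
ft_force: [0.0, -0.7, 0.4]
opening: 0.999
```

```bash
python3 -c "
from h import *
tool()
c=snap('wrist','w23.png',None,1.4)
"
```

```text
t 50.38 p [537.9 -20.2  85. ] jawdeg 90.1 zax [1.   0.   0.01] xax [ 0.012  0.009 -1.   ] q [-0.17  0.5   1.89  0.02  0.74 -1.75] F [ 0.04 -0.67  0.38] M [-0.02 -0.   -0.01] op 0.999
```

Request:
{"name": "apply_moves", "arguments": {"offset": [[-0.02,0,0.16],[-0.02,0,0.16],[-0.02,0,0.16],[-0.02,0,0.16],[-0.02,0,0.16],[-0.02,0,0.16],[-0.02,0,0.16],[-0.02,0,0.16],[-0.02,0,0.16],[-0.02,0,0.16],[-0.02,0,0.16],[-0.02,0,0.16]], "yaw": [0,0,0,0,0,0,0,0,0,0,0,0], "jaw": [-1,1,1,1,1,1,1,1,1,1,1,1]}}

```text
t: 51.92
eef_pos: [537.7, -20.2, 89.7]
tcp_rot: [0.604, 1.555, 0.605]
ft_force: [0.2, -0.1, 0.3]
opening: 0.266
```

Request:
{"name": "apply_moves", "arguments": {"offset": [[0,0,1],[0,0,2.4],[0,0,3.6],[0.4,0.1,4],[0.8,0.2,4],[1.2,0.3,4],[1.6,0.4,4],[2,0.5,4],[2.4,0.6,4],[2.7,0.8,4],[2.7,1,4],[2.7,1,4],[2.7,1,4],[2.7,1,4]], "yaw": [0,0,0,-1.6,-3.2,-4.8,-6.4,-8,-9.6,-11.2,-12.8,-14.4,-15,-15], "jaw": [1,1,1,1,1,1,1,1,1,1,1,1,1,1]}}

```text
t: 53.68
eef_pos: [605.0, 4.8, 189.4]
tcp_rot: [0.567, 1.556, -1.002]
ft_force: [-0.4, -0.4, -2.3]
opening: 0.267
```

```bash
python3 -c "
from h import *
tool()
c=snap('wrist','w24.png',None,1.4)
"
```

```text
t 53.67 p [605.    4.8 189.4] jawdeg 0.1 zax [ 0.   -1.    0.01] xax [ 0.008 -0.013 -1.   ] q [-0.1   0.46  1.62 -0.01  1.05 -0.09] F [-0.35 -0.39 -2.3 ] M [-0.03  0.07 -0.02] op 0.267
```

Request:
{"name": "apply_moves", "arguments": {"offset": [[0.25,0,-1.5],[0.25,0.2,-2.8],[0.25,0.5,-3.28],[0.25,0.8,-3.28],[0.25,1.1,-3.22],[0.25,1.4,-3.15],[0.25,1.7,-3.05],[0.25,2,-2.9],[0.25,2.3,-2.75],[0.25,2.6,-2.68],[0.25,3,-2.66],[0.25,3.4,-2.66],[0.25,3.8,-2.7],[0.25,4.2,-2.74],[0.25,4.5,-2.74],[0.25,4.5,-2.2],[0.25,4.5,-1.4],[0.25,4.5,-0.7],[0.25,4.5,-0.7]], "yaw": [0,0,0,0,0,0,0,0,0,0,0,0,0,0,0,0,0,0,0], "jaw": [1,1,1,1,1,1,1,1,1,1,1,1,1,1,1,1,1,1,1]}}

```text
t: 56.1
eef_pos: [611.8, 117.5, 173.6]
tcp_rot: [0.727, 1.554, -0.841]
ft_force: [0.0, 0.2, -1.9]
opening: 0.262
```

```bash
python3 -c "
from h import *
tool()
c=snap('scene','s25.png',(200,60,400,260),4)
c=snap('wrist','w25.png',None,1.4)
"
```

```text
t 56.1 p [611.8 117.5 173.6] jawdeg 0.1 zax [ 0.   -1.    0.01] xax [ 0.011 -0.012 -1.   ] q [ 0.09  0.5   1.59 -0.02  1.04  0.1 ] F [ 0.01  0.17 -1.93] M [0.09 0.07 0.02] op 0.262
```

Request:
{"name": "apply_moves", "arguments": {"offset": [[0,-0.8,0],[0,-0.8,-1],[0,-0.8,-2.05],[0,-0.4,-2.08],[0,0,-2.1],[0,0.4,-2.1],[0,0.8,-2.1],[0,0.8,-2.1]], "yaw": [0,0,0,0,0,0,0,0], "jaw": [1,1,1,1,1,1,1,1]}}

```text
t: 57.2
eef_pos: [611.3, 138.4, 119.9]
tcp_rot: [0.653, 1.555, -0.914]
ft_force: [0.0, -1.7, 3.9]
opening: 0.257
```

```bash
python3 -c "
from h import *
tool()
c=snap('scene','s26.png',(200,60,400,260),4)
c=snap('wrist','w26.png',None,1.4)
p=np.array(env.state()['eef_pos'])+[0,0,18.8]
for th in (45,50,55,60,65,70):
    print(th,{k:((v-[200,60])*4).round() for k,v in binpts(c if 0 else snap('scene'),p,th).items()})
"
```

```text
t 57.2 p [611.3 138.4 119.9] jawdeg 0.2 zax [ 0.   -1.    0.01] xax [ 0.009 -0.012 -1.   ] q [ 0.12  0.56  1.63 -0.02  0.93  0.13] F [ 0.01 -1.71  3.89] M [-0.54  0.15 -0.02] op 0.257
45 {'A': array([311., 828.]), 'B': array([389., 800.]), 'backbot': array([160., 582.]), 'backtop': array([229., 538.])}
50 {'A': array([294., 815.]), 'B': array([377., 797.]), 'backbot': array([158., 563.]), 'backtop': array([233., 529.])}
55 {'A': array([279., 802.]), 'B': array([366., 794.]), 'backbot': array([156., 546.]), 'backtop': array([238., 521.])}
60 {'A': array([264., 787.]), 'B': array([354., 789.]), 'backbot': array([156., 528.]), 'backtop': array([243., 514.])}
65 {'A': array([250., 771.]), 'B': array([342., 783.]), 'backbot': array([157., 511.]), 'backtop': array([249., 507.])}
70 {'A': array([236., 755.]), 'B': array([331., 776.]), 'backbot': array([160., 495.]), 'backtop': array([256., 502.])}
```

Request:
{"name": "apply_moves", "arguments": {"offset": [[0,0,0.8],[0,0,1.6],[0,-1,1.8],[0,-2.2,1.5],[0,-3.2,0.8],[0,-3.2,0.1],[0,-3.2,-0.15],[0,-3.1,-0.25],[0,-3,-0.35],[0,-2.9,-0.47],[0,-2.8,-0.6],[0,-2.7,-0.72],[0,-2.6,-0.84],[0,-2.5,-0.95],[0,-2.5,-0.95]], "yaw": [0,0,0,0,0,0,0,0,0,0,0,0,0,0,0], "jaw": [1,1,1,1,1,1,1,1,1,1,1,1,1,1,1]}}

```text
t: 59.48
eef_pos: [613.9, 75.3, 101.7]
tcp_rot: [0.953, 1.549, -0.614]
ft_force: [-6.9, -1.1, 37.5]
opening: 0.255
```

```bash
python3 -c "
from h import *
tool()
c=snap('scene','s27.png',(200,60,400,260),4)
p=np.array(env.state()['eef_pos'])+[0,0,18.8]
for th in (45,50,55,60,65,70):
    print(th,{k:((v-[200,60])*4).round() for k,v in binpts(c if 0 else snap('scene'),p,th).items()})
"
```

```text
t 59.48 p [613.9  75.3 101.7] jawdeg 0.2 zax [ 0.   -1.    0.01] xax [ 0.018 -0.013 -1.   ] q [ 0.02  0.57  1.68 -0.02  0.87  0.03] F [-6.85 -1.1  37.54] M [-0.85  1.37 -0.  ] op 0.255
45 {'A': array([221., 802.]), 'B': array([290., 774.]), 'backbot': array([ 77., 566.]), 'backtop': array([137., 524.])}
50 {'A': array([206., 790.]), 'B': array([279., 771.]), 'backbot': array([ 74., 549.]), 'backtop': array([140., 515.])}
55 {'A': array([191., 777.]), 'B': array([269., 768.]), 'backbot': array([ 72., 532.]), 'backtop': array([144., 508.])}
60 {'A': array([177., 763.]), 'B': array([258., 763.]), 'backbot': array([ 71., 515.]), 'backtop': array([149., 500.])}
65 {'A': array([164., 748.]), 'B': array([248., 758.]), 'backbot': array([ 72., 498.]), 'backtop': array([154., 494.])}
70 {'A': array([151., 732.]), 'B': array([237., 752.]), 'backbot': array([ 73., 483.]), 'backtop': array([160., 489.])}
```

Request:
{"name": "apply_moves", "arguments": {"offset": [[0,0,0.8],[0,-0.5,1.5],[0,-1,2],[0,-1,2],[0,-1,2]], "yaw": [0,0,0,0,0], "jaw": [1,1,1,1,1]}}

```text
t: 60.45
eef_pos: [613.5, 50.0, 151.0]
tcp_rot: [0.923, 1.55, -0.645]
ft_force: [0.6, 0.3, -2.6]
opening: 0.259
```

```bash
python3 -c "
from h import *
tool()
c=snap('scene','s28.png',(200,60,360,220),5)
p=np.array(env.state()['eef_pos'])+[0,0,18.8]
for th in (0,10,20,30,40,45,50):
    print(th,{k:((v-[200,60])*5).round() for k,v in binpts(c,p,th).items()})
"
```

```text
t 60.45 p [613.5  50.  151. ] jawdeg 0.2 zax [ 0.   -1.    0.01] xax [ 0.017 -0.013 -1.   ] q [-0.02  0.51  1.64 -0.01  0.97 -0.01] F [ 0.57  0.27 -2.61] M [-0.01  0.12  0.01] op 0.259
0 {'A': array([404., 941.]), 'B': array([408., 800.]), 'backbot': array([143., 790.]), 'backtop': array([136., 654.])}
10 {'A': array([368., 944.]), 'B': array([393., 821.]), 'backbot': array([115., 748.]), 'backtop': array([127., 625.])}
20 {'A': array([329., 938.]), 'B': array([376., 836.]), 'backbot': array([ 91., 705.]), 'backtop': array([121., 596.])}
30 {'A': array([291., 924.]), 'B': array([354., 844.]), 'backbot': array([ 71., 660.]), 'backtop': array([120., 568.])}
40 {'A': array([252., 902.]), 'B': array([331., 848.]), 'backbot': array([ 56., 614.]), 'backtop': array([122., 541.])}
45 {'A': array([233., 890.]), 'B': array([318., 846.]), 'backbot': array([ 50., 590.]), 'backtop': array([124., 529.])}
50 {'A': array([214., 875.]), 'B': array([305., 844.]), 'backbot': array([ 46., 568.]), 'backtop': array([128., 518.])}
```

Request:
{"name": "apply_moves", "arguments": {"offset": [[-0.1,-0.6,-0.5],[-0.2,-1,-1.2],[-0.2,-1.3,-1.5],[-0.2,-1.5,-1.7],[-0.2,-1.7,-1.9],[-0.2,-1.9,-2.1],[-0.2,-2.1,-2.25],[-0.2,-2.2,-2.35],[-0.2,-2.2,-2.4]], "yaw": [0,0,0,0,0,0,0,0,0], "jaw": [1,1,1,1,1,1,1,1,1]}}

```text
t: 61.62
eef_pos: [609.5, -3.7, 95.5]
tcp_rot: [1.062, 1.546, -0.505]
ft_force: [-13.6, 8.8, 47.1]
opening: 0.268
```

```bash
python3 -c "
from h import *
tool()
c=snap('scene','s29.png',(180,60,380,260),4)
"
```

```text
t 61.62 p [609.5  -3.7  95.5] jawdeg 0.2 zax [ 0.   -1.    0.01] xax [ 0.021 -0.012 -1.   ] q [-0.11  0.57  1.71 -0.01  0.84 -0.1 ] F [-13.63   8.77  47.11] M [ 1.07  2.87 -0.09] op 0.268
```

Request:
{"name": "apply_moves", "arguments": {"offset": [[0,0,1],[0,0.6,2],[0,1.2,2.2],[0,1.8,1.6],[0,2.2,1.1],[0,2.6,1.1],[0,3,1.1],[0,3.4,1.1],[0,3.8,1.1],[0,4.2,1.05],[0,4.6,1.02],[0,5,1.02],[0,5.4,1.02],[0,5.8,1.02],[0,5.8,1.02],[0,5.8,2],[0,5.8,3.2],[0,5.8,3.2]], "yaw": [0,0,0,0,0,0,0,0,0,0,0,0,0,0,0,0,0,0], "jaw": [1,1,1,1,1,1,1,1,1,1,1,1,1,1,1,1,1,1]}}

```text
t: 63.92
eef_pos: [610.1, 141.5, 176.8]
tcp_rot: [1.137, 1.544, -0.431]
ft_force: [0.6, -0.0, -3.4]
opening: 0.264
```

```bash
python3 -c "
from h import *
tool()
c=snap('scene','s30.png',(200,30,400,230),4)
p=np.array(env.state()['eef_pos'])+[0,0,18.8]
for th in (45,50,55,60,65,70,75):
    print(th,{k:((v-[200,30])*4).round() for k,v in binpts(c,p,th).items()})
"
```

```text
t 63.92 p [610.1 141.5 176.8] jawdeg 0.2 zax [ 0.   -1.    0.01] xax [ 0.024 -0.011 -1.   ] q [ 0.13  0.5   1.59 -0.02  1.03  0.13] F [ 0.57 -0.   -3.39] M [0.09 0.09 0.01] op 0.264
45 {'A': array([321., 868.]), 'B': array([402., 833.]), 'backbot': array([165., 612.]), 'backtop': array([237., 561.])}
50 {'A': array([304., 855.]), 'B': array([390., 831.]), 'backbot': array([162., 593.]), 'backtop': array([241., 551.])}
55 {'A': array([288., 841.]), 'B': array([378., 828.]), 'backbot': array([161., 574.]), 'backtop': array([246., 542.])}
60 {'A': array([272., 826.]), 'B': array([366., 823.]), 'backbot': array([161., 554.]), 'backtop': array([252., 534.])}
65 {'A': array([257., 810.]), 'B': array([354., 818.]), 'backbot': array([162., 536.]), 'backtop': array([258., 526.])}
70 {'A': array([243., 794.]), 'B': array([342., 811.]), 'backbot': array([164., 518.]), 'backtop': array([266., 520.])}
75 {'A': array([230., 776.]), 'B': array([331., 804.]), 'backbot': array([168., 502.]), 'backtop': array([274., 515.])}
```

Request:
{"name": "apply_moves", "arguments": {"offset": [[0,-2,0.5],[0,-4,0.5],[0,-5.6,0.5],[0,-5.6,-1],[0,-5.6,1],[0,-5.6,-1],[0,-5.6,1],[0,-5.6,-1],[0,-5.6,1],[0,-5.6,-1],[0,-5.6,1],[0,-5.6,1]], "yaw": [0,0,0,0,0,0,0,0,0,0,0,0], "jaw": [1,1,1,1,1,1,1,1,1,1,1,1]}}

```text
t: 65.47
eef_pos: [610.2, 1.3, 200.9]
tcp_rot: [1.121, 1.544, -0.447]
ft_force: [-0.0, 0.0, -2.0]
opening: 0.271
```

```bash
python3 -c "
from h import *
tool()
c=snap('scene','s31.png',(160,30,360,230),4)
"
```

```text
t 65.47 p [610.2   1.3 200.9] jawdeg 0.2 zax [ 0.   -1.    0.01] xax [ 0.024 -0.011 -1.   ] q [-0.1   0.45  1.6  -0.01  1.07 -0.1 ] F [-0.01  0.01 -2.01] M [0.05 0.02 0.01] op 0.271
```

Request:
{"name": "apply_moves", "arguments": {"offset": [[-0.1,-0.2,-1.5],[-0.1,-0.2,0.5],[-0.1,-0.2,-1.5],[-0.1,-0.2,0.5],[-0.1,-0.2,-1.5],[-0.1,-0.2,0.5],[-0.1,-0.2,-1.5],[-0.1,-0.2,0.5],[-0.1,-0.2,-1.5],[-0.1,-0.2,-2.5],[-0.1,-0.2,-3.2],[-0.1,-0.2,-3.7],[-0.1,-0.2,-3.9],[-0.1,-0.2,-4.1],[-0.1,-0.2,-4.25],[-0.1,-0.2,-4.3]], "yaw": [0,0,0,0,0,0,0,0,0,0,0,0,0,0,0,0], "jaw": [1,1,1,1,1,1,1,1,1,1,1,1,1,1,1,1]}}

```text
t: 67.53
eef_pos: [608.1, -1.1, 94.5]
tcp_rot: [1.255, 1.543, -0.313]
ft_force: [-4.1, 18.5, 30.5]
opening: 0.269
```

```bash
python3 -c "
from h import *
tool()
c=snap('scene','s32.png',(160,60,360,260),4)
"
```

```text
t 67.53 p [608.1  -1.1  94.5] jawdeg 0.2 zax [ 0.   -1.    0.01] xax [ 0.026 -0.009 -1.   ] q [-0.11  0.57  1.72 -0.01  0.83 -0.11] F [-4.07 18.54 30.46] M [ 2.98  1.05 -0.12] op 0.269
```

```bash
python3 -c "
from h import *
c=snap('scene','s33.png',(190,140,300,250),7)
p=np.array(env.state()['eef_pos'])+[0,0,18.8]
f=lambda u,v,z:pix(c,u/4+160,v/4+60,z)
print('A',f(360,750,5),f(360,750,12),'rearbot',f(185,592,40),f(185,592,60),'B far',f(492,608,60))
for th in (0,10,20,30,40):
    print(th,{k:((v-[160,60])*4).round() for k,v in binpts(c,p,th).items()})
"
```

```text
A [646.9  32.1   5. ] [652.7  37.9  12. ] rearbot [ 643.  -113.9   40. ] [660.8 -91.4  60. ] B far [554.3  47.1  60. ]
0 {'A': array([415., 786.]), 'B': array([415., 683.]), 'backbot': array([225., 670.]), 'backtop': array([217., 570.])}
10 {'A': array([389., 787.]), 'B': array([405., 698.]), 'backbot': array([204., 639.]), 'backtop': array([210., 548.])}
20 {'A': array([362., 782.]), 'B': array([392., 708.]), 'backbot': array([185., 606.]), 'backtop': array([206., 527.])}
30 {'A': array([333., 771.]), 'B': array([377., 714.]), 'backbot': array([170., 572.]), 'backtop': array([204., 506.])}
40 {'A': array([305., 755.]), 'B': array([360., 716.]), 'backbot': array([158., 538.]), 'backtop': array([205., 487.])}
```

Request:
{"name": "apply_moves", "arguments": {"offset": [[0,0,1.2],[0,0.4,2.5],[0,0.6,4],[0,0.6,2],[0,0.6,4],[0,0.6,2],[0,0.6,4],[0,0.6,2],[0,0.6,4],[0,0.6,2.5],[0,0.6,1.5],[0,0.6,1],[0,0.6,0.7],[0,0.6,0.4],[0,0.6,0.1],[0,0.6,-0.1]], "yaw": [0,0,0,0,0,0,0,0,0,0,0,0,0,0,0,0], "jaw": [1,1,1,1,1,1,1,1,1,1,1,1,1,1,1,1]}}

```text
t: 69.62
eef_pos: [608.0, 13.8, 91.9]
tcp_rot: [1.25, 1.543, -0.318]
ft_force: [0.9, -0.1, -2.9]
opening: 0.271
```

```bash
python3 -c "
from h import *
tool()
c=snap('scene','s34.png',(160,60,360,260),4)
"
```

```text
t 69.62 p [608.   13.8  91.9] jawdeg 0.2 zax [ 0.   -1.    0.01] xax [ 0.026 -0.009 -1.   ] q [-0.08  0.57  1.72 -0.01  0.82 -0.08] F [ 0.85 -0.07 -2.87] M [-0.03  0.05 -0.01] op 0.271
```

Request:
{"name": "apply_moves", "arguments": {"offset": [[0,-0.1,-0.2],[0,-0.1,-0.4],[0,-0.15,-0.6],[0,-0.15,-0.6]], "yaw": [0,0,0,0], "jaw": [1,1,1,1]}}

```text
t: 70.18
eef_pos: [611.3, 7.7, 79.7]
tcp_rot: [1.243, 1.534, -0.325]
ft_force: [3.2, -11.6, 20.3]
opening: 0.267
```

```bash
python3 -c "
from h import *
tool()
c=snap('scene','s35.png',(160,60,360,260),4)
"
```

```text
t 70.17 p [611.3   7.7  79.7] jawdeg 0.2 zax [ 0.   -1.    0.01] xax [ 0.035 -0.012 -0.999] q [-0.09  0.59  1.73 -0.01  0.79 -0.09] F [  3.17 -11.59  20.27] M [-2.29 -0.42 -0.09] op 0.267
```

Request:
{"name": "apply_moves", "arguments": {"offset": [[0,0,0],[0,0,0],[0,0,0],[0,0,1],[0,0,3],[0,0,5],[0,-1,7],[0,-2.4,7.5],[0,-3,7.5],[0,-3,7.5]], "yaw": [0,0,0,0,0,0,0,0,0,0], "jaw": [0,-0.5,-1,-1,-1,-1,-1,-1,-1,-1]}}

```text
t: 71.47
eef_pos: [610.9, -67.5, 265.8]
tcp_rot: [1.244, 1.536, -0.325]
ft_force: [0.0, -0.2, 0.5]
opening: 0.998
```

```bash
python3 -c "
from h import *
tool()
c=snap('wrist','w36.png',None,1.4)
import pickle;pickle.dump(c,open('w36.pkl','wb'))
save(c['frame'],'w36c.png',(150,60,390,280),3.3)
"
```

```text
t 71.47 p [610.9 -67.5 265.8] jawdeg 0.1 zax [ 0.   -1.    0.01] xax [ 0.033 -0.011 -0.999] q [-0.22  0.4   1.51 -0.    1.2  -0.22] F [ 0.03 -0.17  0.48] M [-0.07  0.06 -0.02] op 0.998
```

Request:
{"name": "apply_moves", "arguments": {"offset": [[0,0,2],[1,0,4],[2,0,5],[3,0,5],[4,0,5],[5,0,5],[6,0,5],[7,0,5],[8,0,4.5],[9,0,4],[10,0,4],[11,0,3],[12,0,3],[14,0,2],[16,0,2],[20,0,2]], "yaw": [-1.7,-3.4,-5.1,-6.8,-8.5,-10.2,-11.9,-13.6,-15.3,-17,-18.7,-20.4,-22,-23.6,-24.6,-24.6], "jaw": [-1,-1,-1,-1,-1,-1,-1,-1,-1,-1,-1,-1,-1,-1,-1,-1]}}

```text
t: 73.53
eef_pos: [928.2, -58.7, 270.6]
tcp_rot: [3.015, 1.559, -1.128]
ft_force: [-0.0, -0.4, 0.4]
opening: 1.001
```

```bash
python3 -c "
from h import *
tool()
import pickle
c=pickle.load(open('w36.pkl','rb'))
f=lambda u,v,z:pix(c,u/3.3+150,v/3.3+60,z)
P=[f(*p,75)[:2] for p in [(312,432),(565,421),(300,137),(561,127)]];print(P)
d=P[1]-P[0];print('yaw of width',np.degrees(np.arctan2(d[1],d[0])),(P[0]+P[1])/2)
g=lambda u,v,z:pix(c,u/1.4,v/1.4,z)
print('tray',[g(*p,45)[:2] for p in [(128,14),(482,18),(166,283),(470,282)]])
"
```

```text
t 73.53 p [928.2 -58.7 270.6] jawdeg -147.4 zax [-0.54  0.84 -0.01] xax [ 0.005 -0.011 -1.   ] q [-0.13  1.13  0.05 -0.01  1.96  2.44] F [-0.03 -0.41  0.37] M [-0.    0.18 -0.02] op 1.001
[array([569.2, -84.3]), array([659.5, -80.9]), array([568.3,  16.1]), array([655. ,  19.5])]
yaw of width 2.156297567440167 [614.35 -82.6 ]
tray [array([407.2, 111.2]), array([683.3, 111.1]), array([ 407.4, -105.2]), array([ 683.2, -106.3])]
```

Request:
{"name": "apply_moves", "arguments": {"offset": [[-1,0,1],[-2,0,1.5],[-3,0,1.5],[-4,0,1.5],[-5,0,1.5],[-6,-0.1,1],[-7,-0.2,0],[-8,-0.3,-1],[-9,-0.36,-2],[-10,-0.36,-3],[-11,-0.36,-3],[-12,-0.36,-3],[-12.58,-0.36,-3],[-12.58,-0.36,-4],[-12.58,-0.36,-5],[-12.58,-0.36,-6],[-12.58,-0.36,-6.2],[-12.58,-0.36,-6.2]], "yaw": [1.7,3.4,5.1,6.8,8.5,10.2,11.9,13.6,15.3,17,18.7,20.4,22.1,23.8,24.9,24.93,24.93,24.93], "jaw": [-1,-1,-1,-1,-1,-1,-1,-1,-1,-1,-1,-1,-1,-1,-1,-1,-1,-1]}}

```text
t: 75.78
eef_pos: [613.9, -67.4, 115.9]
tcp_rot: [3.005, 1.559, 1.474]
ft_force: [-0.0, 0.3, 1.3]
opening: 0.999
```

```bash
python3 -c "
from h import *
tool()
c=snap('wrist','w37.png',None,1.4)
import pickle;pickle.dump(c,open('w37.pkl','wb'))
"
```

```text
t 75.78 p [613.9 -67.4 115.9] jawdeg 2.3 zax [ 0.04 -1.   -0.01] xax [ 0.001  0.012 -1.   ] q [-0.22  0.56  1.66  0.01  0.93 -0.27] F [-0.05  0.31  1.31] M [-0.08  0.07  0.  ] op 0.999
```

Request:
{"name": "apply_moves", "arguments": {"offset": [[0,0,-1],[0,0,-1.8],[0,0,-2.1],[0,0,-2.1]], "yaw": [0,0,0,0], "jaw": [-1,-1,-1,-1]}}

```text
t: 76.32
eef_pos: [614.4, -67.5, 64.3]
tcp_rot: [2.89, 1.559, 1.359]
ft_force: [0.8, -0.2, -0.1]
opening: 0.998
```

Request:
{"name": "apply_moves", "arguments": {"offset": [[0,0,-0.6],[0,0,-1.2],[0,0,-1.7],[0,0,-1.7],[0,0,-1.7],[0,0,-1.7],[0,0,-1.7]], "yaw": [0,0,0,0,0,0,0], "jaw": [-1,-1,-1,1,1,1,1]}}

```text
t: 77.2
eef_pos: [614.5, -67.6, 22.1]
tcp_rot: [2.854, 1.559, 1.323]
ft_force: [0.3, 0.1, -2.5]
opening: 0.942
```

```bash
python3 -c "
from h import *
tool()
"
```

```text
t 77.2 p [614.5 -67.6  22.1] jawdeg 2.3 zax [ 0.04 -1.   -0.01] xax [ 0.003  0.011 -1.   ] q [-0.22  0.68  1.72  0.02  0.74 -0.27] F [ 0.35  0.11 -2.52] M [-0.23  0.04 -0.04] op 0.942
```

Request:
{"name": "apply_moves", "arguments": {"offset": [[0,0,2],[0,0,4],[0,1.2,5.6],[0,2.3,5.6],[0,2.3,4.6],[0,2.3,6.6],[0,2.3,4.6],[0,2.3,6.6],[0,2.3,4.6],[0,2.3,6.6],[0,2.3,6.6]], "yaw": [0,0,0,0,0,0,0,0,0,0,0], "jaw": [1,1,1,1,1,1,1,1,1,1,1]}}

```text
t: 78.58
eef_pos: [615.9, -10.2, 189.9]
tcp_rot: [2.474, 1.558, 0.944]
ft_force: [1.0, 0.6, -2.2]
opening: 0.942
```

```bash
python3 -c "
from h import *
tool()
c=snap('scene','s38.png',(160,30,360,230),4)
"
```

```text
t 78.58 p [615.9 -10.2 189.9] jawdeg 2.3 zax [ 0.04 -1.   -0.01] xax [ 0.008  0.011 -1.   ] q [-0.13  0.48  1.59  0.01  1.07 -0.18] F [ 1.    0.61 -2.15] M [-0.23  0.06 -0.02] op 0.942
```

Request:
{"name": "apply_moves", "arguments": {"offset": [[0,-1,-2],[-0.2,-2.2,-4],[-0.2,-2.2,-5.6],[-0.2,-2.2,-6.3],[-0.2,-2.2,-6.6],[-0.2,-2.2,-6.7],[-0.2,-2.2,-6.7]], "yaw": [0,0,0,0,0,0,0], "jaw": [1,1,1,1,1,1,1]}}

```text
t: 79.5
eef_pos: [610.5, -65.0, 22.0]
tcp_rot: [2.517, 1.558, 0.987]
ft_force: [-1.2, 0.2, -0.1]
opening: 0.942
```

Request:
{"name": "apply_moves", "arguments": {"offset": [[0,0,0],[0,0,0],[0,0,0.2],[0,0,2],[0,0,4],[0,0.8,5.2],[0,2.2,5.2],[0,2.2,4],[0,2.2,3],[0,2.2,2.72],[0,2.2,2.72]], "yaw": [0,0,0,0,0,0,0,0,0,0,0], "jaw": [-1,-1,-1,-1,-1,-1,-1,-1,-1,-1,-1]}}

```text
t: 80.88
eef_pos: [610.6, -10.0, 90.3]
tcp_rot: [2.52, 1.558, 0.99]
ft_force: [0.6, 0.4, 0.9]
opening: 0.997
```

```bash
python3 -c "
from h import *
tool()
c=snap('wrist','w39.png',None,1.4)
"
```

```text
t 80.88 p [610.6 -10.   90.3] jawdeg 2.3 zax [ 0.04 -1.   -0.01] xax [ 0.007  0.011 -1.   ] q [-0.13  0.58  1.7   0.02  0.85 -0.18] F [0.63 0.36 0.91] M [-0.08  0.04 -0.01] op 0.997
```

Request:
{"name": "apply_moves", "arguments": {"offset": [[-0.1,0,-0.13],[-0.1,0,-0.13],[-0.1,0,-0.13],[-0.1,0,-0.13],[-0.1,0,-0.13],[-0.1,0,-0.13],[-0.1,0,-0.13],[-0.1,0,-0.13],[-0.1,0,-0.13],[-0.1,0,-0.13],[-0.1,0,-0.13],[-0.1,0,1],[-0.1,0.4,2],[-0.1,0.8,2]], "yaw": [0,0,0,0,0,0,0,0,0,0,0,0,-0.2,-0.38], "jaw": [-1,1,1,1,1,1,1,1,1,1,1,1,1,1]}}

```text
t: 82.68
eef_pos: [609.1, 10.1, 142.0]
tcp_rot: [2.298, 1.556, 0.727]
ft_force: [-0.0, 0.8, -3.2]
opening: 0.271
```

```bash
python3 -c "
from h import *
tool()
"
```

```text
t 82.67 p [609.1  10.1 142. ] jawdeg -0.0 zax [-0.   -1.   -0.01] xax [ 0.011  0.01  -1.   ] q [-0.1   0.51  1.66  0.01  0.96 -0.1 ] F [-0.04  0.75 -3.19] M [-0.1   0.11 -0.05] op 0.271
```

Request:
{"name": "apply_moves", "arguments": {"offset": [[0,0.2,-1.3],[0,0.5,-1.38],[0,0.8,-1.34],[0,1.1,-1.28],[0,1.4,-1.2],[0,1.7,-1.05],[0,2,-0.9],[0,2.4,-0.8],[0,2.8,-0.76],[0,3.2,-0.76],[0,3.6,-0.78],[0,4,-0.82],[0,4.4,-0.84],[0,4.7,-0.84],[0,4.7,0.4],[0,4.2,1.4],[0,2.5,1.4],[0,0.8,1],[0,0,0.4],[0,0,0.2]], "yaw": [0,0,0,0,0,0,0,0,0,0,0,0,0,0,0,0,0,0,0,0], "jaw": [1,1,1,1,1,1,1,1,1,1,1,1,1,1,1,1,1,1,1,1]}}

```text
t: 85.18
eef_pos: [608.6, 9.7, 145.8]
tcp_rot: [2.427, 1.557, 0.854]
ft_force: [-0.4, 0.2, -2.4]
opening: 0.264
```

```bash
python3 -c "
from h import *
tool()
c=snap('scene','s40.png',(150,50,350,250),4)
p=np.array(env.state()['eef_pos'])+[0,0,18.8]
for th in (30,35,40,45,50,55,60):
    print(th,{k:((v-[150,50])*4).round() for k,v in binpts(c,p,th).items()})
"
```

```text
t 85.17 p [608.6   9.7 145.8] jawdeg -0.1 zax [-0.   -1.   -0.01] xax [ 0.009  0.011 -1.   ] q [-0.1   0.51  1.66  0.01  0.97 -0.1 ] F [-0.43  0.15 -2.42] M [ 0.08  0.08 -0.01] op 0.264
30 {'A': array([386., 750.]), 'B': array([432., 687.]), 'backbot': array([216., 546.]), 'backtop': array([251., 473.])}
35 {'A': array([371., 743.]), 'B': array([423., 689.]), 'backbot': array([210., 528.]), 'backtop': array([252., 462.])}
40 {'A': array([356., 734.]), 'B': array([414., 690.]), 'backbot': array([204., 510.]), 'backtop': array([252., 452.])}
45 {'A': array([342., 724.]), 'B': array([405., 689.]), 'backbot': array([200., 492.]), 'backtop': array([254., 443.])}
50 {'A': array([327., 713.]), 'B': array([395., 688.]), 'backbot': array([196., 474.]), 'backtop': array([257., 434.])}
55 {'A': array([313., 701.]), 'B': array([385., 685.]), 'backbot': array([194., 456.]), 'backtop': array([260., 425.])}
60 {'A': array([300., 687.]), 'B': array([375., 681.]), 'backbot': array([192., 439.]), 'backtop': array([264., 418.])}
```

Request:
{"name": "apply_moves", "arguments": {"offset": [[0,0,-0.7],[0,0,-1.15],[0,0,-1.26],[0,0.2,-1.28],[0,0.4,-1.3],[0,0.65,-1.36],[0,0.9,-1.44],[0,1.15,-1.5],[0,1.4,-1.59],[0,1.65,-1.68],[0,1.9,-1.78],[0,1.9,-1.78]], "yaw": [0,0,0,0,0,0,0,0,0,0,0,0], "jaw": [1,1,1,1,1,1,1,1,1,1,1,1]}}

```text
t: 86.72
eef_pos: [609.6, 59.1, 102.9]
tcp_rot: [2.297, 1.554, 0.725]
ft_force: [-1.8, 2.7, 14.6]
opening: 0.269
```

```bash
python3 -c "
from h import *
tool()
c=snap('scene','s41.png',(150,50,350,250),4)
p=np.array(env.state()['eef_pos'])+[0,0,18.8]
for th in (40,45,50,55,60,65):
    print(th,{k:((v-[150,50])*4).round() for k,v in binpts(c,p,th).items()})
"
```

```text
t 86.72 p [609.6  59.1 102.9] jawdeg -0.0 zax [-0.   -1.   -0.01] xax [ 0.012  0.011 -1.   ] q [-0.02  0.56  1.69  0.01  0.87 -0.03] F [-1.82  2.72 14.58] M [0.24 0.41 0.02] op 0.269
40 {'A': array([420., 833.]), 'B': array([482., 795.]), 'backbot': array([266., 608.]), 'backtop': array([319., 556.])}
45 {'A': array([404., 823.]), 'B': array([472., 794.]), 'backbot': array([262., 590.]), 'backtop': array([321., 547.])}
50 {'A': array([390., 811.]), 'B': array([462., 792.]), 'backbot': array([259., 572.]), 'backtop': array([324., 538.])}
55 {'A': array([376., 798.]), 'B': array([451., 788.]), 'backbot': array([257., 556.]), 'backtop': array([328., 530.])}
60 {'A': array([362., 784.]), 'B': array([441., 784.]), 'backbot': array([256., 539.]), 'backtop': array([332., 524.])}
65 {'A': array([348., 770.]), 'B': array([431., 779.]), 'backbot': array([256., 522.]), 'backtop': array([338., 518.])}
```

Request:
{"name": "apply_moves", "arguments": {"offset": [[0,0.22,-0.14],[0,0.44,-0.28],[0,0.66,-0.42],[0,0.88,-0.56],[0,1.1,-0.69],[0,1.35,-0.8],[0,1.35,-0.8]], "yaw": [0,0,0,0,0,0,0], "jaw": [1,1,1,1,1,1,1]}}

```text
t: 87.65
eef_pos: [609.8, 93.9, 83.7]
tcp_rot: [2.275, 1.553, 0.704]
ft_force: [-1.9, 3.2, 7.7]
opening: 0.27
```

```bash
python3 -c "
from h import *
tool()
c=snap('scene','s42.png',(150,50,350,250),4)
p=np.array(env.state()['eef_pos'])+[0,0,18.8]
for th in (60,65,70,75,80):
    print(th,{k:((v-[150,50])*4).round() for k,v in binpts(c,p,th).items()})
"
```

```text
t 87.65 p [609.8  93.9  83.7] jawdeg -0.0 zax [-0.   -1.   -0.01] xax [ 0.014  0.012 -1.   ] q [0.04 0.59 1.7  0.01 0.84 0.03] F [-1.86  3.19  7.7 ] M [0.37 0.54 0.04] op 0.27
60 {'A': array([407., 839.]), 'B': array([490., 841.]), 'backbot': array([302., 593.]), 'backtop': array([382., 581.])}
65 {'A': array([393., 824.]), 'B': array([479., 836.]), 'backbot': array([303., 577.]), 'backtop': array([387., 575.])}
70 {'A': array([380., 808.]), 'B': array([468., 829.]), 'backbot': array([305., 562.]), 'backtop': array([394., 570.])}
75 {'A': array([368., 792.]), 'B': array([458., 822.]), 'backbot': array([308., 547.]), 'backtop': array([400., 566.])}
80 {'A': array([357., 775.]), 'B': array([447., 814.]), 'backbot': array([312., 534.]), 'backtop': array([408., 563.])}
```

Request:
{"name": "apply_moves", "arguments": {"offset": [[0,0.3,0.1],[0,0.6,0.3],[0,0.9,0.6],[0,1.0,0.7],[0,1.0,0.7],[0,1.0,0.7]], "yaw": [0,0,0,0,0,0], "jaw": [1,1,1,1,1,1]}}

```text
t: 88.45
eef_pos: [609.7, 118.6, 101.1]
tcp_rot: [2.286, 1.553, 0.715]
ft_force: [-0.2, 0.1, -3.0]
opening: 0.27
```

```bash
cat h.py | head -60; python3 -c "
from h import *
tool(); snap('scene','pics/b1.png',None,1)
" 2>&1 | tail -5
```

```text
from cell import env
import numpy as np, cv2
from scipy.spatial.transform import Rotation as R
def snap(name,fn=None,crop=None,scale=1):
    st=env.state(); c=env.read_camera(name); f=c['frame']
    if name=='wrist':
        T=np.eye(4);T[:3,3]=st['eef_pos'];r=np.array(st['tcp_rot'])
        T[:3,:3]=r if r.shape==(3,3) else R.from_euler('xyz',r).as_matrix()
        T=T@np.array(c['hand_eye']);c['xyz']=T[:3,3];c['rotation']=T[:3,:3]
    else: c['rotation']=R.from_euler('xyz',c['rotation']).as_matrix()
    if fn: save(f,fn,crop,scale)
    return c
def save(f,fn,crop=None,scale=1):
    if crop: f=f[crop[1]:crop[3],crop[0]:crop[2]]
    f=cv2.resize(f,None,fx=scale,fy=scale,interpolation=cv2.INTER_CUBIC)
    cv2.imwrite('pics/'+fn,f[:,:,::-1])
def pix(c,u,v,z):
    d=np.array(c['rotation'])@np.array([(u-c['cx'])/c['fx'],(v-c['cy'])/c['fy'],1])
    o=np.array(c['xyz']);return (o+d*(z-o[2])/d[2]).round(1)
def proj(c,p):
    q=np.array(c['rotation']).T@(np.array(p)-np.array(c['xyz']));return (c['fx']*q[0]/q[2]+c['cx'],c['fy']*q[1]/q[2]+c['cy'])
def tool():
    st=env.state();M=R.from_euler(
[... 591 characters left out ...]
 fitbin(c,obs,p):
    from scipy.optimize import least_squares
    P={'A':(-80,-103),'B':(-80,-33),'b':(70,-103),'t':(70,-33)}
    def f(x):
        t=x[0];r=[]
        for (n,s),uv in obs.items():
            a,z=P[n]; z=z+x[1]; X=a*np.cos(t)-z*np.sin(t);Z=a*np.sin(t)+z*np.cos(t)
            r.append(np.array(proj(c,(p[0]+45*s,p[1]-X,p[2]+Z)))-np.array(uv)-x[2:4])
        return np.r_[np.ravel(r),x[1]*.05,(x[2]+2.5)*.5,(x[3]+2.5)*.5]
    r=least_squares(f,[.7,0,0,0]);return np.degrees(r.x[0]),r.x[1:],r.fun.round(1)
t 88.45 p [609.7 118.6 101.1] jawdeg -0.0 zax [-0.   -1.   -0.01] xax [ 0.013  0.012 -1.   ] q [0.08 0.58 1.67 0.01 0.88 0.07] F [-0.24  0.14 -3.01] M [ 0.05  0.06 -0.  ] op 0.27
```

```bash
python3 -c "
from h import *
c=snap('scene','b1b.png',(130,60,430,300),2.6)
p=np.array(env.state()['eef_pos'])+[0,0,18.8]
for th in (46,60,75): print(th,binpts(c,p,th))
"
```

```text
46 {'A': array([270.4, 268.3]), 'B': array([289.3, 262.1]), 'backbot': array([234.4, 208. ]), 'backtop': array([251.1, 197.9])}
60 {'A': array([259.9, 258.9]), 'B': array([281.5, 259.5]), 'backbot': array([233.4, 195.8]), 'backtop': array([254.2, 192.6])}
75 {'A': array([249.9, 246.9]), 'B': array([273.3, 254.5]), 'backbot': array([235., 184.]), 'backtop': array([259.2, 188.7])}
```

View pics/b1b.png

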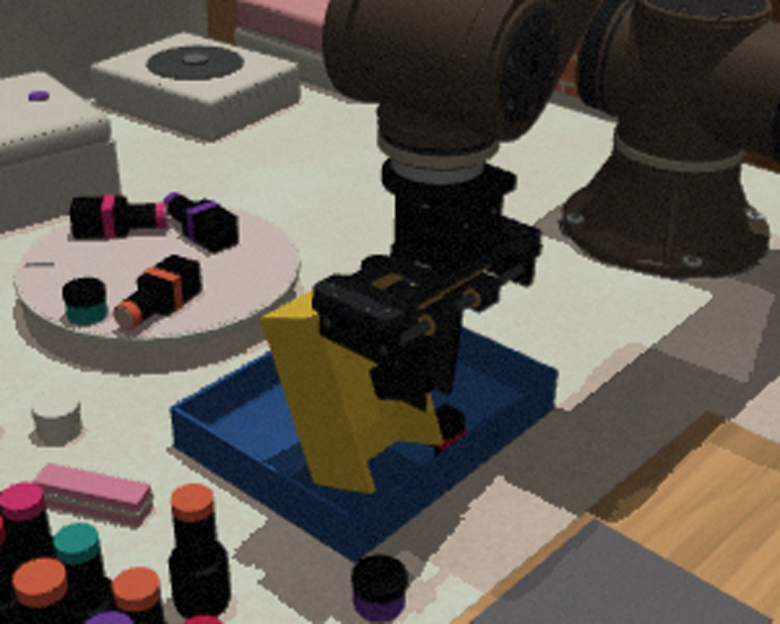

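Request:
{"name": "apply_moves", "arguments": {"offset": [[0.5,0.1,0.3],[-0.5,0.1,0.4],[0.5,0.1,0.4],[-0.5,0.1,0.4],[0,0.1,0.4],[0,0.1,0.4],[0,0.1,0.4],[0,-0.1,1.5],[0,-0.6,3.5],[0,-2.0,5],[0,-4.0,6],[0,-4.2,6],[0,-4.2,6]], "yaw": [0,0,0,0,0,0,0,0,0,0,0,0,0], "jaw": [1,1,1,1,1,1,1,1,1,1,1,1,1]}}

```text
t: 90.18
eef_pos: [609.4, 13.4, 250.6]
tcp_rot: [2.334, 1.554, 0.762]
ft_force: [-0.7, 0.2, -2.6]
opening: 0.268
```

```bash
python3 -c "
from h import *
tool();c=snap('scene','b2.png',(130,40,430,300),2.3)
c=snap('wrist','b2w.png',None,1.2)
c=snap('side','b2s.png',None,1.2)
"
```

```text
t 90.17 p [609.4  13.4 250.6] jawdeg -0.1 zax [-0.   -1.   -0.01] xax [ 0.012  0.012 -1.   ] q [-0.09  0.41  1.53  0.01  1.19 -0.1 ] F [-0.71  0.2  -2.58] M [0.07 0.07 0.02] op 0.268
```

View pics/b2.png

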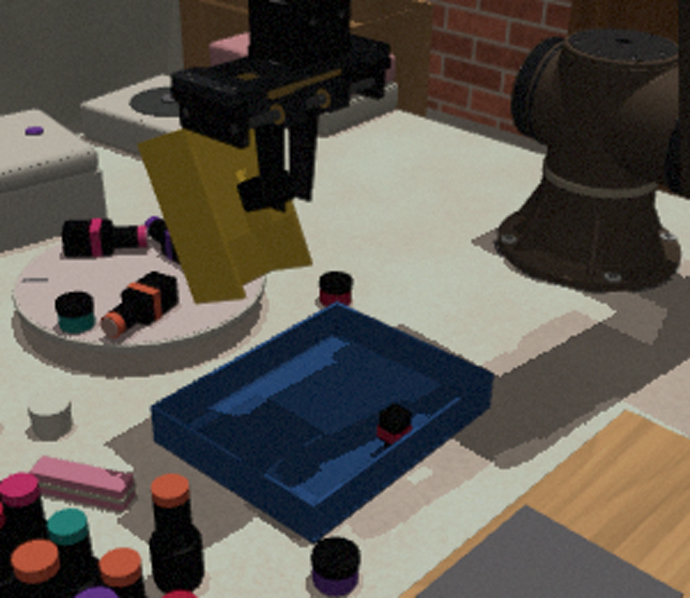

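View pics/b2w.png

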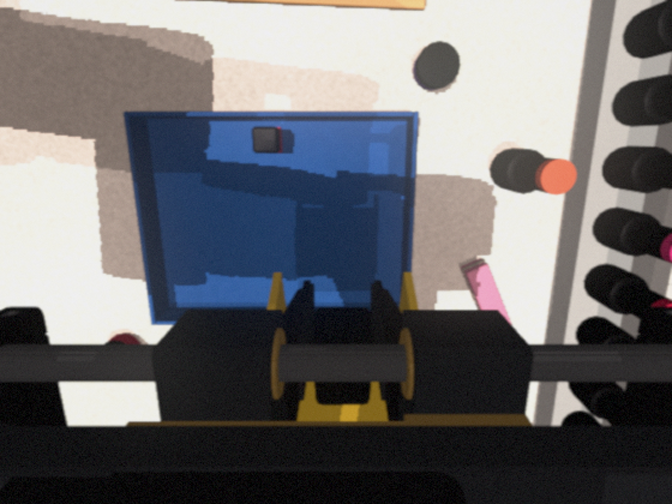

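View pics/b2s.png

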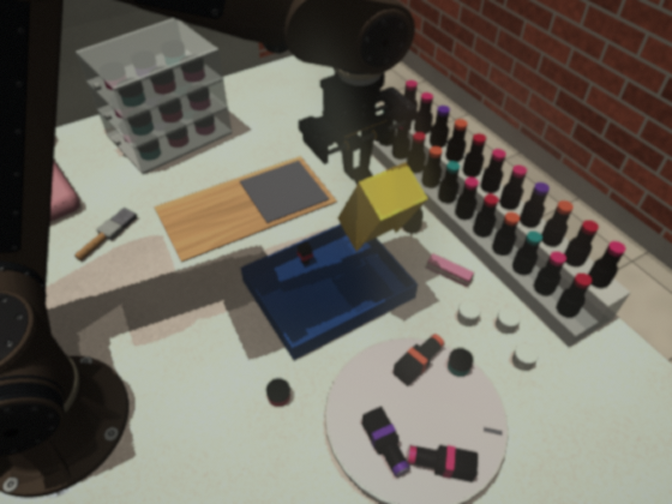

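Request:
{"name": "apply_moves", "arguments": {"offset": [[0,0,-2],[0,0,0],[0,0,-2],[0,0,0],[0,0,-2],[0,0,0],[0,0,-2],[0,0,0],[0,0,-2],[0,0,0],[0,0,-2],[0,0,0],[0,0,-2],[0,0,0],[0,0,-2],[0,0,0],[0,0,-1],[0,0,-1]], "yaw": [0,0,0,0,0,0,0,0,0,0,0,0,0,0,0,0,0,0], "jaw": [1,1,1,1,1,1,1,1,1,1,1,1,1,1,1,1,1,1]}}

```text
t: 92.58
eef_pos: [608.5, 15.4, 223.5]
tcp_rot: [2.555, 1.556, 0.986]
ft_force: [0.2, 0.2, -1.6]
opening: 0.268
```

```bash
python3 -c "
from h import *
tool();c=snap('scene','b3.png',(130,40,430,300),2.3)
"
```

```text
t 92.58 p [608.5  15.4 223.5] jawdeg 0.1 zax [ 0.   -1.   -0.01] xax [ 0.008  0.012 -1.   ] q [-0.09  0.43  1.56  0.01  1.14 -0.1 ] F [ 0.18  0.18 -1.57] M [-0.05  0.11  0.01] op 0.268
```

View pics/b3.png

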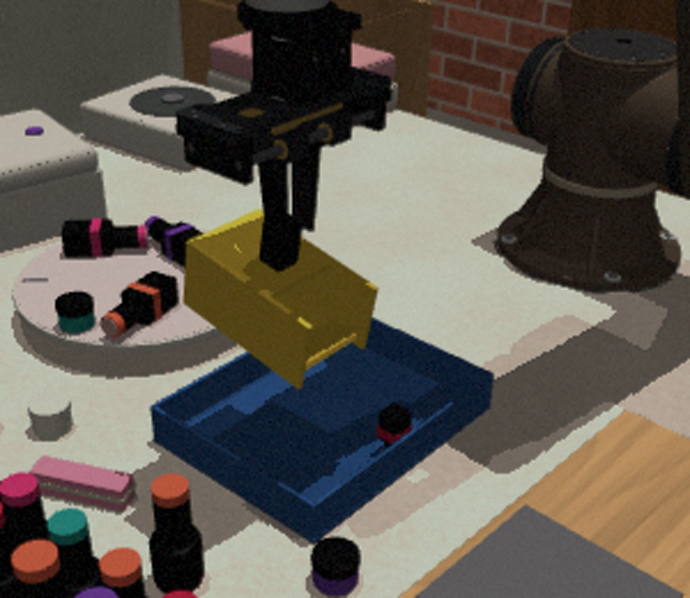

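Request:
{"name": "apply_moves", "arguments": {"offset": [[0,-0.2,-2],[0,-0.2,-4],[0,-0.2,-4.8],[0,-0.2,-5.1],[0,-0.2,-5.3],[0,-0.2,-5.4],[0,-0.2,-5.4]], "yaw": [0,0,0,0,0,0,0], "jaw": [1,1,1,1,1,1,1]}}

```text
t: 93.5
eef_pos: [610.3, 8.4, 93.2]
tcp_rot: [2.158, 1.555, 0.59]
ft_force: [-6.8, -12.4, 23.7]
opening: 0.268
```

```bash
python3 -c "
from h import *
tool();c=snap('scene','b4.png',(130,40,430,300),2.3)
"
```

```text
t 93.5 p [610.3   8.4  93.2] jawdeg 0.1 zax [ 0.   -1.   -0.01] xax [ 0.014  0.009 -1.   ] q [-0.1   0.57  1.71  0.01  0.85 -0.11] F [ -6.83 -12.4   23.67] M [-2.33  1.54  0.02] op 0.268
```

View pics/b4.png

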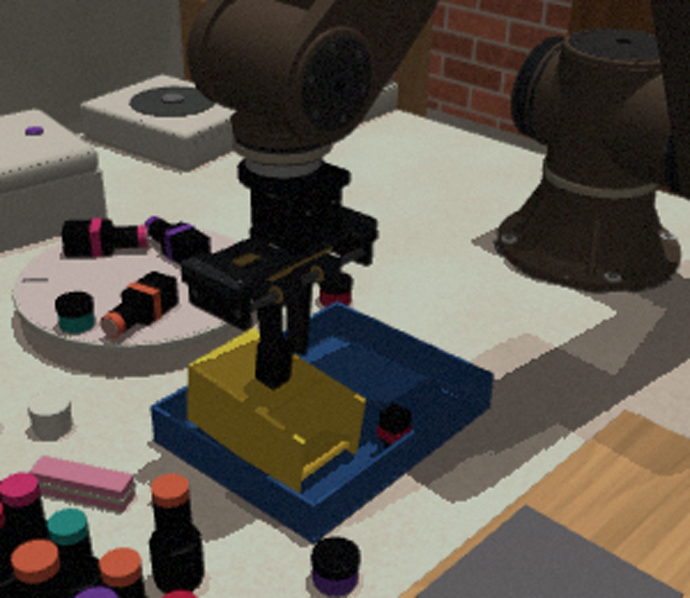

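Request:
{"name": "apply_moves", "arguments": {"offset": [[0,0,0.1],[0,0,0.1],[0,0,0.1],[0,0,0.1]], "yaw": [0,0,0,0], "jaw": [0,-0.2,-0.2,-0.2]}}

```text
t: 94.05
eef_pos: [610.2, 8.7, 95.4]
tcp_rot: [2.184, 1.555, 0.616]
ft_force: [0.1, 0.1, -0.4]
opening: 0.585
```

```bash
python3 -c "
from h import *
tool();c=snap('scene','b5.png',(180,150,330,270),4.5)
snap('wrist','b5w.png',None,1.2)
st=env.state();p=np.array([st['eef_pos'][0],st['eef_pos'][1],108.])
print(binpts(c,p,0),binpts(c,p,0,-45))
"
```

```text
t 94.05 p [610.2   8.7  95.4] jawdeg 0.1 zax [ 0.   -1.   -0.01] xax [ 0.013  0.009 -1.   ] q [-0.1   0.57  1.7   0.01  0.85 -0.11] F [ 0.08  0.14 -0.37] M [-0.06  0.06 -0.02] op 0.585
{'A': array([266.3, 261. ]), 'B': array([266.5, 235.4]), 'backbot': array([218.4, 231.5]), 'backtop': array([216.6, 206.7])} {'A': array([293.2, 241.1]), 'B': array([294.5, 216.1]), 'backbot': array([245.8, 214.6]), 'backtop': array([245.1, 190.6])}
```

View pics/b5.png

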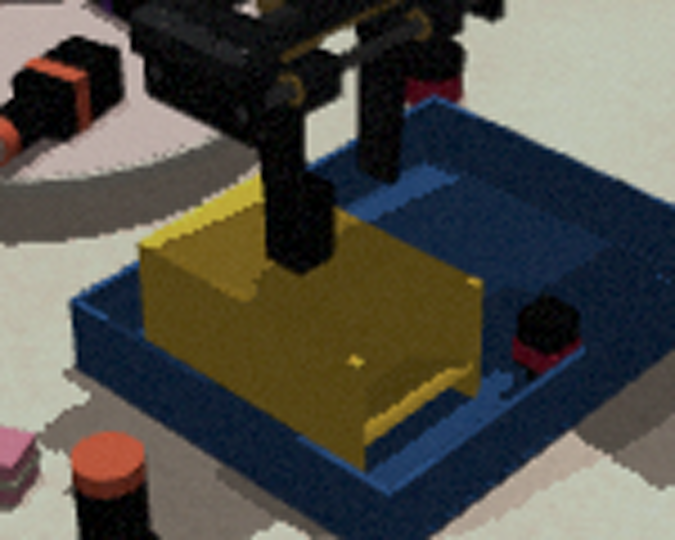

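View pics/b5w.png

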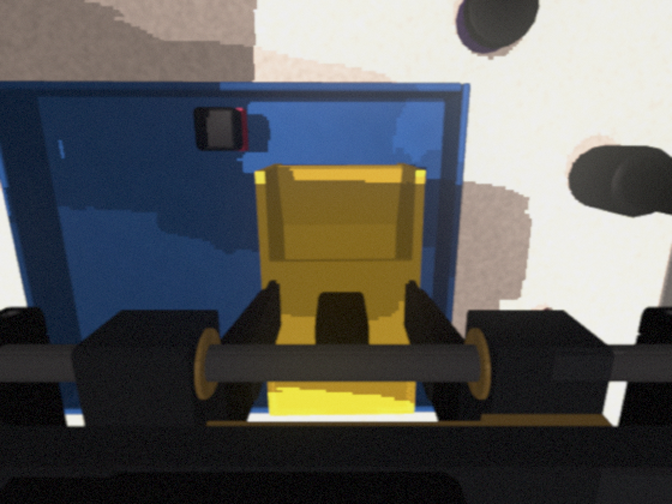

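```bash
python3 -c "
from h import *
c=snap('scene')
for z,u,v in ((5,260.9,254),(75,261,230),(75,211.3,205),(75,286.8,212.3)): print(pix(c,u+2,v+2,z))
c=snap('wrist')
for u,v in ((255,170),(425,170),(270,413),(415,413)): print(pix(c,u/1.2,v/1.2,75))
for u,v in ((322,295),(361,295)): print(pix(c,u/1.2,v/1.2,119))
"
```

```text
[648.4  72.3   5. ]
[652.   75.9  75. ]
[661.  -65.9  75. ]
[568.4  75.2  75. ]
[564.1  65.1  75. ]
[653.9  65.2  75. ]
[565.6 -83.8  75. ]
[656.  -84.5  75. ]
[600.4  12.2 119. ]
[618.2  12.2 119. ]
```

```bash
python3 -c "
from h import *
c=snap('wrist')
for u,v in ((468,85),(5,85),(425,413),(66,412)): print(pix(c,u/1.2,v/1.2,45))
print(pix(c,200/1.2,130/1.2,60),c['xyz'],c['fx'],c['cx'],c['cy'])
c=snap('scene')
for u,v in ((75,303),(385,488)): print(pix(c,u/4.5+180,v/4.5+150,45),pix(c,u/4.5+182,v/4.5+152,45))
"
```

```text
[682.6 111.1  45. ]
[419.7 110.   45. ]
[ 670.  -107.7   45. ]
[ 416.9 -104.9   45. ]
[532.2  85.5  60. ] [607.06224052  81.02120334 290.55718934] 335.06438183045077 284.98154400176395 204.53239585029993
[686.3 -96.4  45. ] [688.2 -87.3  45. ]
[683.4 111.9  45. ] [685.1 118.9  45. ]
```

Request:
{"name": "apply_moves", "arguments": {"offset": [[0,0,2],[0,-1,4],[0,-2.2,5.5],[0,-2.4,5.5],[0,-2.4,5.5]], "yaw": [0,0,0,0,0], "jaw": [-1,-1,-1,-1,-1]}}

```text
t: 94.98
eef_pos: [609.9, -51.5, 232.2]
tcp_rot: [2.224, 1.555, 0.655]
ft_force: [-0.9, -0.2, -0.7]
opening: 0.997
```

```bash
python3 -c "
from h import *
tool();c=snap('wrist','b6w.png',None,1.4)
"
```

```text
t 94.97 p [609.9 -51.5 232.2] jawdeg 0.1 zax [ 0.   -1.   -0.01] xax [ 0.012  0.009 -1.   ] q [-0.2   0.43  1.55  0.01  1.15 -0.2 ] F [-0.92 -0.2  -0.68] M [-0.13  0.05  0.04] op 0.997
```

View pics/b6w.png

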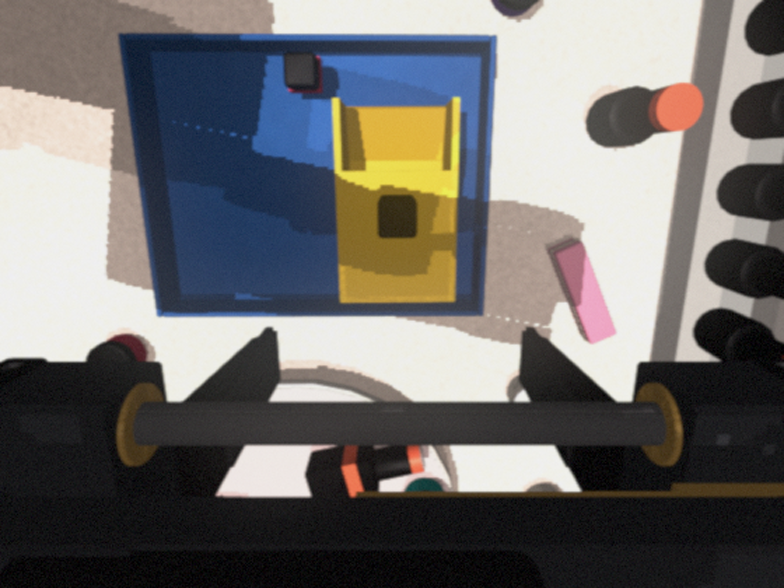

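```bash
python3 -c "
from h import *
c=snap('wrist')
for u,v in ((333,98),(460,98),(342,303),(456,303)): print('roof',pix(c,u/1.4,v/1.4,75))
for u,v in ((378,195),(416,195),(378,237),(416,237)): print('post',pix(c,u/1.4,v/1.4,119))
for u,v in ((121,35),(495,37),(483,315),(160,315)): print('tray',pix(c,u/1.4,v/1.4,45))
"
```

```text
roof [564.6  64.7  75. ]
roof [653.7  65.   75. ]
roof [566.6 -85.2  75. ]
roof [655.9 -85.4  75. ]
post [596.9   0.8 119. ]
post [621.5   0.9 119. ]
post [596.7 -26.5 119. ]
post [621.8 -26.4 119. ]
tray [407.3 111.   45. ]
tray [682.2 111.1  45. ]
tray [ 683.7 -105.2   45. ]
tray [ 408.2 -104.8   45. ]
```

Request:
{"name": "apply_moves", "arguments": {"offset": [[0,1.5,-1],[0,1.5,-3],[0,1.5,-5],[0,1.5,-5.9],[0,1.5,-5.9],[0,1.5,-5.9],[0,1.5,-5.9],[0,1.5,-5.9],[0,1.5,-5.9],[0,1.5,-5.9],[0,1.5,-5.9]], "yaw": [0,0,0,0,0,0,0,0,0,0,0], "jaw": [-1,-0.5,0,1,1,1,1,1,1,1,1]}}

```text
t: 96.45
eef_pos: [610.2, -13.4, 84.9]
tcp_rot: [2.229, 1.555, 0.661]
ft_force: [-0.6, 1.0, 6.4]
opening: 0.269
```

Request:
{"name": "apply_moves", "arguments": {"offset": [[0,0,0.5],[0,0,1.2],[0,0.2,2.2],[-0.5,0.4,3.2],[-1,0.6,4],[-1.5,0.6,4.4],[-1.5,0.6,4.4],[-1.5,0.6,4.4],[-1.5,0.6,4.4],[-1.5,0.6,4.4],[-1.5,0.6,4.4],[-1.5,0.6,4.4]], "yaw": [0,0,0,0,0,0,0,0,0,0,0,0], "jaw": [1,1,1,1,1,1,1,1,1,1,1,1]}}

```text
t: 97.95
eef_pos: [572.7, 1.6, 194.7]
tcp_rot: [2.238, 1.555, 0.669]
ft_force: [0.1, -0.6, -2.6]
opening: 0.27
```

```bash
python3 -c "
from h import *
tool();c=snap('scene','b7.png',(130,40,430,300),2.3)
for i in range(12): c=snap('wrist') ; print(np.round(env.state()['ft_force'],2)[2],end=' ')
"
```

```text
t 97.95 p [572.7   1.6 194.7] jawdeg 0.1 zax [ 0.   -1.   -0.01] xax [ 0.012  0.01  -1.   ] q [-0.12  0.41  1.69  0.01  1.03 -0.13] F [ 0.15 -0.56 -2.6 ] M [-0.11  0.02 -0.03] op 0.27
-2.85 -1.93 -3.05 -2.95 -2.23 -1.85 -3.13 -3.08 -3.45 -2.31 -2.27 -2.55
```

View pics/b7.png

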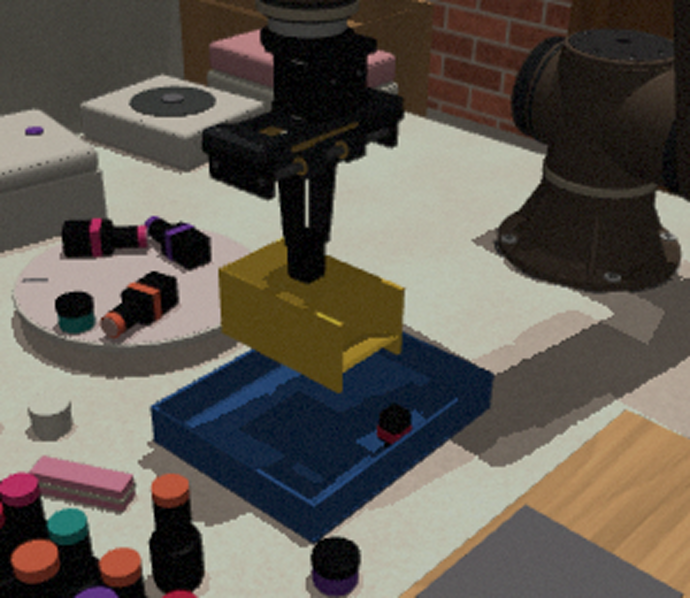

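Request:
{"name": "apply_moves", "arguments": {"offset": [[1.2,0,0],[1.2,0,0],[-1.2,0,0],[-1.2,0,0],[1.2,0,0],[1.2,0,0],[-1.2,0,0],[-1.2,0,0],[1.2,0,0],[1.2,0,0],[-1.2,0,0],[-1.2,0,0],[1.2,0,0],[1.2,0,0],[-1.2,0,0],[-1.2,0,0],[0,0,0],[0,0,0],[0,0,0],[0,0,0]], "yaw": [0,0,0,0,0,0,0,0,0,0,0,0,0,0,0,0,0,0,0,0], "jaw": [1,1,1,1,1,1,1,1,1,1,1,1,1,1,1,1,1,1,1,1]}}

```text
t: 101.1
eef_pos: [572.2, 1.7, 194.9]
tcp_rot: [2.243, 1.555, 0.675]
ft_force: [-0.3, 0.8, -3.1]
opening: 0.268
```

```bash
python3 -c "
from h import *
tool();c=snap('scene','b8.png',(130,40,430,300),2.3)
L=[]
for i in range(8): c=snap('wrist') ; L.append(np.r_[env.state()['ft_force'],env.state()['moment']])
print(np.mean(L,0).round(2))
"
```

```text
t 101.1 p [572.2   1.7 194.9] jawdeg 0.1 zax [ 0.   -1.   -0.01] xax [ 0.012  0.01  -1.   ] q [-0.12  0.41  1.69  0.01  1.03 -0.13] F [-0.32  0.81 -3.11] M [-0.12  0.11  0.  ] op 0.268
[ 0.08 -0.2  -2.48 -0.11  0.08 -0.  ]
```

View pics/b8.png

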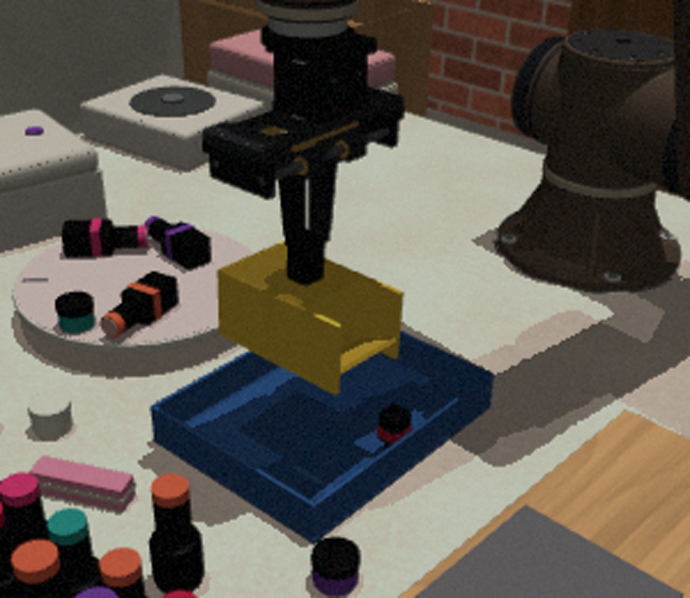

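Request:
{"name": "apply_moves", "arguments": {"offset": [[0,0,0],[0,0,0],[0,0,0],[0,0,0],[0,0,0],[0,0,0],[0,0,0]], "yaw": [-1.5,-3,-4.5,-6,-7.5,-8,-8], "jaw": [1,1,1,1,1,1,1]}}

```text
t: 102.42
eef_pos: [572.7, 1.6, 194.9]
tcp_rot: [2.228, 1.555, -0.178]
ft_force: [-0.2, 0.2, -2.4]
opening: 0.269
```

```bash
python3 -c "
from h import *
tool();c=snap('scene');f=c['frame']
save(np.clip(f.astype(float)*2.2,0,255).astype(np.uint8),'b9.png',(190,120,340,240),5)
"
```

```text
t 102.42 p [572.7   1.6 194.9] jawdeg -47.8 zax [-0.74 -0.67 -0.01] xax [ 0.015 -0.003 -1.   ] q [-0.11  0.41  1.7  -0.    1.03  0.72] F [-0.22  0.25 -2.41] M [-0.05  0.12  0.04] op 0.269
```

View pics/b9.png

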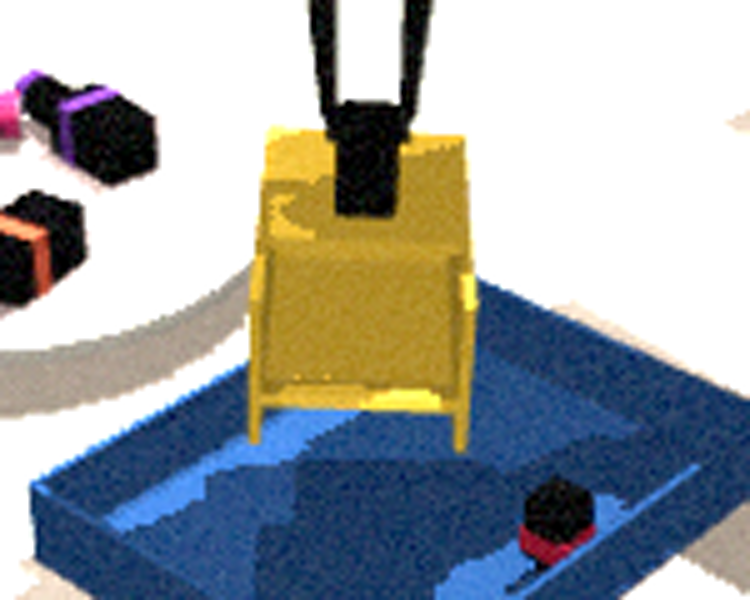

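Request:
{"name": "apply_moves", "arguments": {"offset": [[0.2,0.5,0],[0.4,1.5,0],[0.6,2.7,0],[0.8,4,0],[1.0,5.3,0],[1.2,6.6,0],[1.2,7.9,0],[1.2,9.2,0],[1.2,10.4,0],[1.2,11.3,0],[1.2,11.8,-0.5],[1.2,11.9,-1.5],[1.2,11.9,-2.5],[1.2,11.9,-2.5]], "yaw": [0.5,2,3.5,5,6.5,7.7,7.7,7.7,7.7,7.7,7.7,7.7,7.7,7.7], "jaw": [1,1,1,1,1,1,1,1,1,1,1,1,1,1]}}

```text
t: 104.22
eef_pos: [601.6, 298.5, 129.9]
tcp_rot: [2.326, 1.56, 0.728]
ft_force: [0.3, 0.8, -1.9]
opening: 0.272
```

```bash
python3 -c "
from h import *
tool();c=snap('scene','c1.png',(180,120,480,400),2.1)
c=snap('wrist','c1w.png',None,1.2)
"
```

```text
t 104.22 p [601.6 298.5 129.9] jawdeg -1.6 zax [-0.03 -1.   -0.01] xax [ 0.008  0.008 -1.   ] q [0.36 0.61 1.51 0.   1.01 0.39] F [ 0.33  0.79 -1.94] M [-0.09  0.08  0.04] op 0.272
```

View pics/c1.png

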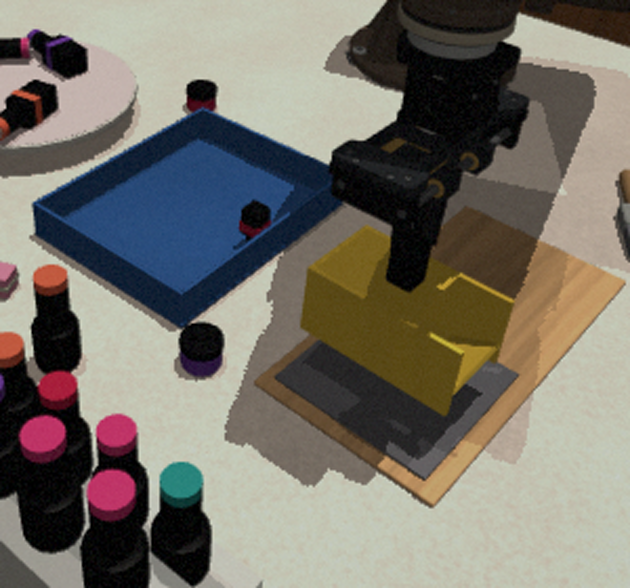

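View pics/c1w.png

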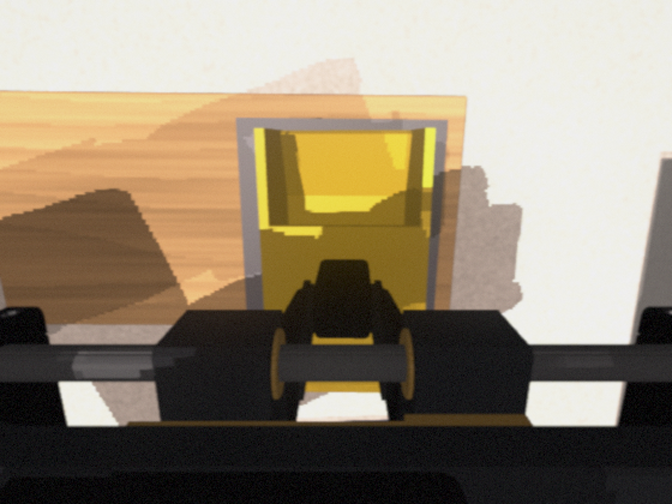

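```bash
python3 -c "
from h import *
c=snap('wrist')
print([pix(c,u/1.2,v/1.2,9) for u,v in ((238,119),(447,120))])
print('binfront',[pix(c,u/1.2,v/1.2,130+18.8-33) for u,v in ((254,128),(436,128))])
c=snap('scene')
k=lambda u,v:(u/2.1+180,v/2.1+120)
print([pix(c,*k(u,v),9) for u,v in ((276,376),(424,478),(518,376))])
"
```

```text
[array([528. , 388.1,   9. ]), array([686.2, 383.1,   9. ])]
binfront [array([560.5, 377.9, 115.8]), array([652.6, 375.4, 115.8])]
[array([679.8, 228.1,   9. ]), array([687.1, 385.8,   9. ]), array([530.1, 393.4,   9. ])]
```

Request:
{"name": "apply_moves", "arguments": {"offset": [[-0.05,0.12,-0.5],[-0.05,0.12,-1.0],[-0.05,0.12,-1.3],[-0.05,0.12,-1.42],[-0.05,0.12,-1.48],[-0.05,0.12,-1.48]], "yaw": [0,0,0,0,0,0], "jaw": [1,1,1,1,1,1]}}

```text
t: 105.18
eef_pos: [602.0, 302.1, 96.6]
tcp_rot: [2.201, 1.553, 0.603]
ft_force: [-0.8, 0.1, -2.4]
opening: 0.271
```

Request:
{"name": "apply_moves", "arguments": {"offset": [[0,0,-0.2],[0,0,-0.3],[0,0,-0.36],[0,0,-0.36]], "yaw": [0,0,0,0], "jaw": [1,1,1,1]}}

```text
t: 105.68
eef_pos: [605.8, 302.6, 91.4]
tcp_rot: [2.075, 1.544, 0.476]
ft_force: [6.1, -3.4, 17.3]
opening: 0.273
```

Request:
{"name": "apply_moves", "arguments": {"offset": [[0,0,0.1],[0,0,0.1],[0,0,0.1],[0,0,1.5],[0,-1,3.5],[0,-2.5,6],[0,-3,7],[0,-3,7]], "yaw": [0,0,0,0,0,0,0,0], "jaw": [0,-1,-1,-1,-1,-1,-1,-1]}}

```text
t: 106.68
eef_pos: [606.6, 226.8, 268.9]
tcp_rot: [2.043, 1.54, 0.443]
ft_force: [0.3, 0.4, -0.2]
opening: 0.992
```

```bash
python3 -c "
from h import *
tool();c=snap('scene','c2.png',(180,120,480,400),2.1)
c=snap('wrist','c2w.png',None,1.4)
L=[]
for i in range(4): c=snap('wrist') ; L.append(env.state()['ft_force'])
print(np.mean(L,0).round(2))
"
```

```text
t 106.67 p [606.6 226.8 268.9] jawdeg -1.7 zax [-0.03 -1.   -0.01] xax [ 0.028  0.013 -1.   ] q [0.25 0.45 1.42 0.01 1.25 0.28] F [ 0.31  0.36 -0.23] M [-0.12  0.1  -0.03] op 0.992
[ 0.23  0.01 -0.41]
```

View pics/c2.png

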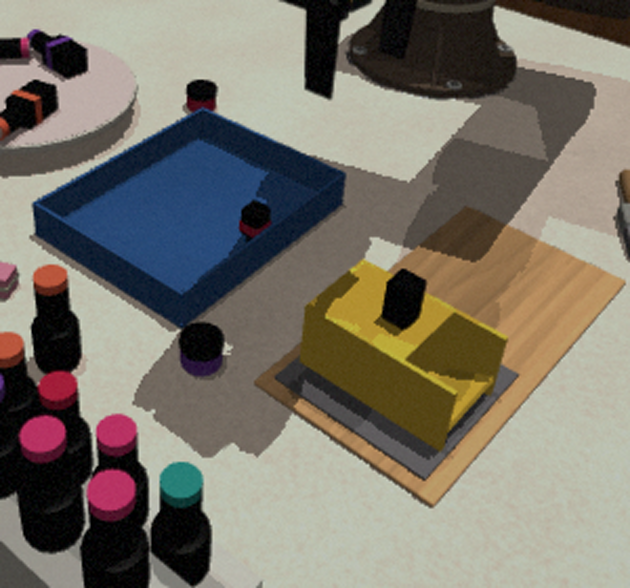

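View pics/c2w.png

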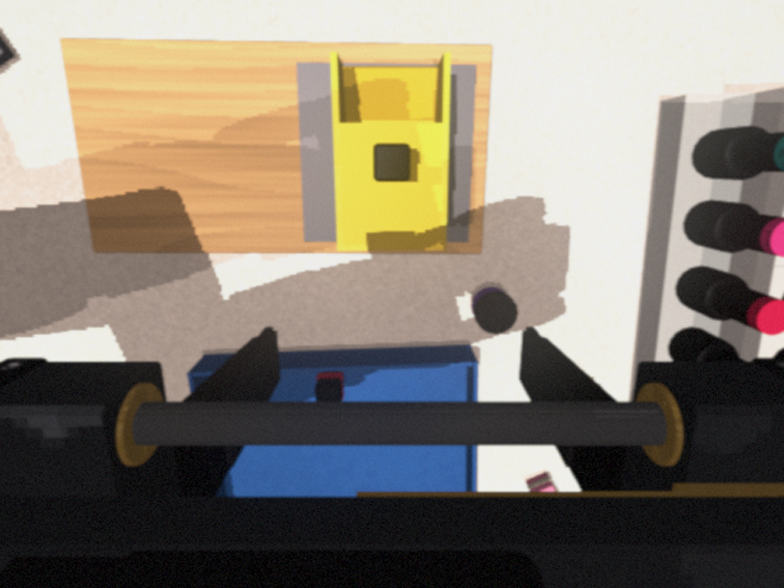

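```bash
python3 -c "
from h import *
c=snap('wrist')
print('pad',[pix(c,u/1.4,v/1.4,9) for u,v in ((298,63),(475,65),(304,242),(470,243))])
print('bin',[pix(c,u/1.4,v/1.4,79) for u,v in ((332,53),(451,55),(337,251),(449,252))])
c=snap('side','c2s.png',None,1.4)
"
```

```text
pad [array([525.8, 387.8,   9. ]), array([682.2, 382.6,   9. ]), array([518.7, 229. ,   9. ]), array([679.5, 223.1,   9. ])]
bin [array([563.4, 380.4,  79. ]), array([651.8, 377.1,  79. ]), array([558.1, 231.7,  79. ]), array([650.3, 228. ,  79. ])]
```

View pics/c2s.png

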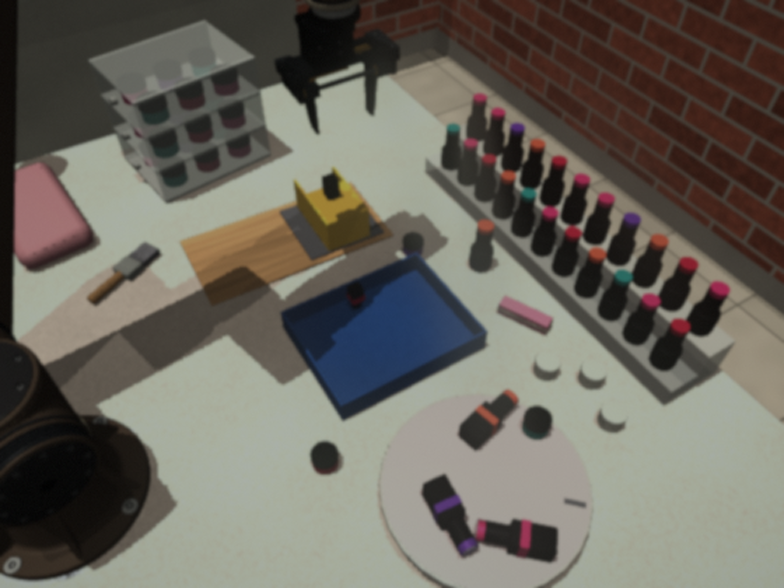

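```bash
python3 -c "
from h import *
c=snap('side')
for n,u,v,z in (('corB',482,428,65),('corC',512,396,54),('vioB',441,497,65),('vioC',466,546,54),('pinB',533,538,65),('pinC',482,529,54),('jar',538,414,72),('disc l',380,488,40),('disc r',592,488,40)): print(n,pix(c,u/1.4,v/1.4,z))
"
```

```text
corB [ 558.4 -259.3   65. ]
corC [ 635.4 -234.3   54. ]
vioB [ 448.4 -315.1   65. ]
vioC [ 442.  -383.3   54. ]
pinB [ 518.8 -422.8   65. ]
pinC [ 473.1 -376.1   54. ]
jar [ 639.4 -286.1   72. ]
disc l [ 390.3 -251.4   40. ]
disc r [ 644.3 -405.9   40. ]
```

Request:
{"name": "apply_moves", "arguments": {"offset": [[-0.5,-2.5,1],[-1,-5,1.5],[-1.5,-7.5,1.5],[-2,-10,1.5],[-2.5,-12.5,1.5],[-3,-15,1.5],[-3.2,-17.5,1.5],[-3.4,-20,1.5],[-3.4,-22.5,1.5],[-3.4,-25,1.5],[-3.4,-25.5,1.5],[-3.4,-25.5,1.5]], "yaw": [0,0,0,0,0,0,0,0,0,0,0,0], "jaw": [-1,-1,-1,-1,-1,-1,-1,-1,-1,-1,-1,-1]}}

```text
t: 108.62
eef_pos: [520.2, -411.1, 301.9]
tcp_rot: [2.136, 1.545, 0.536]
ft_force: [0.1, 0.6, -0.5]
opening: 1.0
```

```bash
python3 -c "
from h import *
tool()
c=snap('wrist','d1w.png',None,1.4)
"
```

```text
t 108.62 p [ 520.2 -411.1  301.9] jawdeg -1.7 zax [-0.03 -1.   -0.01] xax [ 0.022  0.013 -1.   ] q [-0.78  0.46  1.31  0.03  1.37 -0.76] F [ 0.06  0.65 -0.54] M [-0.12  0.01  0.03] op 1.0
```

View pics/d1w.png

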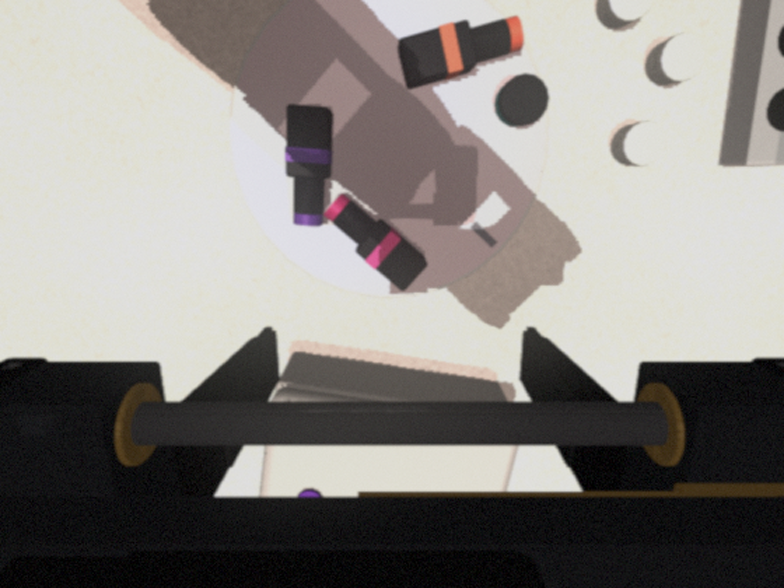

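```bash
python3 -c "
from h import *
c=snap('wrist')
def P(u,v,z): return pix(c,u/1.4,v/1.4,z)[:2]
for n,b,e in (('cor',(437,54),(519,33)),('vio',(309,141),(308,218)),('pin',(393,254),(338,208))):
    B=P(*b,76);E=P(*e,60 if 0 else 72);d=E-B;print(n,B,E,'ang',np.degrees(np.arctan2(d[1],d[0])).round(1),np.hypot(*d).round(1))
print('jar',P(522,100,72))
print([P(*x,40) for x in ((231,140),(390,297),(548,150))])
"
```

```text
cor [ 560.8 -251.3] [ 629.3 -236.2] ang 12.4 70.1
vio [ 450.5 -316.9] [ 443.9 -382.8] ang -95.7 66.2
pin [ 519.3 -417.4] [ 471.4 -374.7] ang 138.3 64.2
jar [ 633.7 -288.2]
[array([ 372.9, -312.3]), array([ 515. , -468.3]), array([ 668.8, -329.3])]
```

Request:
{"name": "apply_moves", "arguments": {"offset": [[0.3,1.5,-1],[0.6,3,-2.5],[1,4.5,-4],[1.4,6,-5.5],[1.62,6.4,-7],[1.62,6.4,-7.5],[1.62,6.4,-8],[1.62,6.4,-8],[1.62,6.4,-8]], "yaw": [-1.7,-3.4,-5.1,-6.8,-8.5,-10.2,-11.9,-12.65,-12.65], "jaw": [-0.6,-0.6,-0.6,-0.6,-0.6,-0.6,-0.6,-0.6,-0.6]}}

```text
t: 109.85
eef_pos: [561.3, -247.7, 103.2]
tcp_rot: [2.122, 1.545, -0.799]
ft_force: [0.1, -0.0, -0.3]
opening: 0.801
```

```bash
python3 -c "
from h import *
tool()
c=snap('wrist','d2w.png',None,1.2)
c=snap('scene','d2.png',(100,80,280,260),3)
"
```

```text
t 109.85 p [ 561.3 -247.7  103.2] jawdeg -77.3 zax [-0.98 -0.22 -0.01] xax [ 0.018 -0.019 -1.   ] q [-0.52  0.56  1.7  -0.01  0.86  0.84] F [ 0.14 -0.03 -0.34] M [-0.01  0.15  0.01] op 0.801
```

View pics/d2w.png

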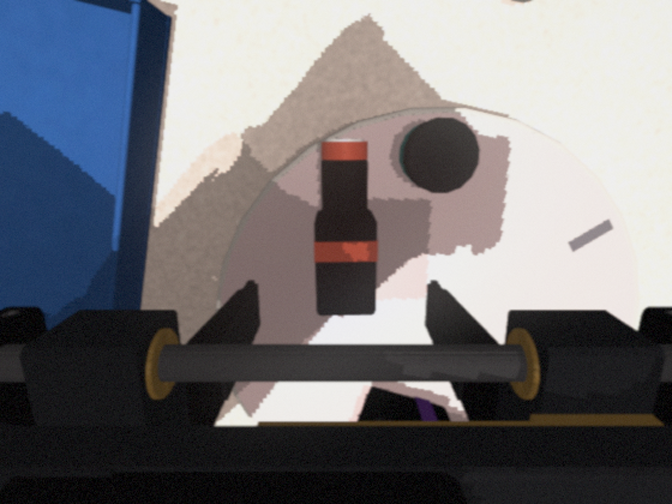

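View pics/d2.png

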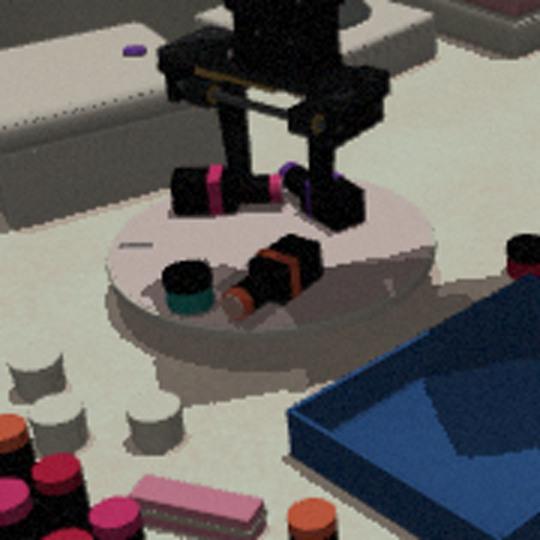

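```bash
python3 -c "
from h import *
tool()
c=snap('wrist')
def P(u,v,z): return pix(c,u/1.2,v/1.2,z)[:2]
print(P(346,208,76),P(346,314,76),P(345,150,72)); print([P(*a,76) for a in ((316,312),(376,312),(316,212),(376,212))])
for y in (-247,):
  for s in (-1,1): print('finger',proj(c,np.array(env.state()['eef_pos'])))
"
```

```text
t 109.95 p [ 561.3 -248.2  103.3] jawdeg -77.3 zax [-0.98 -0.22 -0.01] xax [ 0.019 -0.019 -1.   ] q [-0.52  0.56  1.7  -0.01  0.86  0.83] F [ 0.6  -1.34  0.54] M [-0.04  0.18 -0.01] op 0.798
[ 596.2 -243.5] [ 533.7 -257.7] [ 626.8 -236.1]
[array([ 531.2, -239.9]), array([ 538.8, -275. ]), array([ 590.3, -227.6]), array([ 597.6, -260.5])]
finger (np.float64(285.03684261679075), np.float64(236.74305506502793))
finger (np.float64(285.03684261679075), np.float64(236.74305506502793))
```

Request:
{"name": "apply_moves", "arguments": {"offset": [[0.1,-0.1,-0.8],[0.1,-0.1,-1.6],[0.1,-0.1,-2.2],[0.1,-0.1,-2.35],[0.1,-0.1,-2.35],[0.1,-0.1,-2.35],[0.1,-0.1,-2.35],[0.1,-0.1,-2.35],[0.1,-0.1,-2.35],[0.1,-0.1,-2.35],[0.1,-0.1,-2.35]], "yaw": [0,0,0,0,0,0,0,0,0,0,0], "jaw": [-0.4,-0.4,-0.4,-0.2,0,0.2,0.6,1,1,1,1]}}

```text
t: 111.38
eef_pos: [564.1, -251.1, 45.0]
tcp_rot: [2.135, 1.543, -0.786]
ft_force: [-0.4, 1.0, 5.9]
opening: 0.37
```

Request:
{"name": "apply_moves", "arguments": {"offset": [[0,0,0.6],[0,0,1.8],[0.2,1,3],[0.4,3,3.2],[0.6,5.2,3.2],[0.8,7.4,3.2],[1,9.4,3.2],[1,11,2.5],[1,11.6,1.5],[1,11.6,0.6],[1,11.6,0],[1,11.6,0]], "yaw": [0,0,-0.5,-1,-1.5,-2.1,-2.1,-2.1,-2.1,-2.1,-2.1,-2.1], "jaw": [1,1,1,1,1,1,1,1,1,1,1,1]}}

```text
t: 112.88
eef_pos: [588.8, 38.7, 44.6]
tcp_rot: [2.087, 1.544, -1.053]
ft_force: [0.2, 0.1, -0.9]
opening: 0.376
```

```bash
python3 -c "
from h import *
tool()
c=snap('scene','d3.png',(80,60,380,300),2.5)
"
```

```text
t 112.88 p [588.8  38.7  44.6] jawdeg -90.0 zax [-1.   -0.   -0.01] xax [ 0.013 -0.023 -1.   ] q [-0.03  0.62  1.79 -0.03  0.72  1.56] F [ 0.18  0.07 -0.91] M [-0.06  0.21 -0.  ] op 0.376
```

View pics/d3.png

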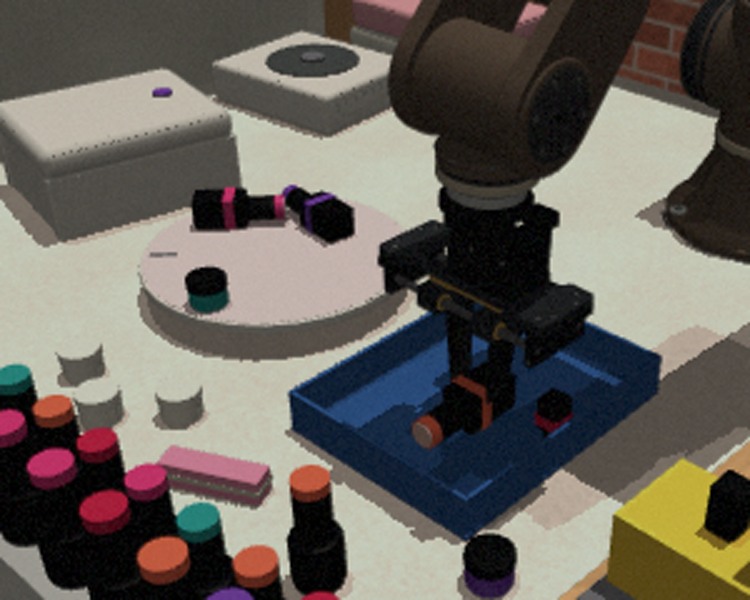

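Request:
{"name": "apply_moves", "arguments": {"offset": [[0,0,-0.6],[0,0,-1.1],[0,0,-1.3],[0,0,-1.36],[0,0,-1.38]], "yaw": [0,0,0,0,0], "jaw": [1,1,1,1,1]}}

```text
t: 113.55
eef_pos: [589.4, 38.6, 10.9]
tcp_rot: [2.135, 1.543, -1.006]
ft_force: [-0.6, -0.8, -0.0]
opening: 0.375
```

Request:
{"name": "apply_moves", "arguments": {"offset": [[0,0,-0.06],[0,0,-0.06],[0,0,0],[0,0,0.5],[0,0,2],[-0.5,-1.5,4],[-1.3,-3.5,5],[-2.2,-5.5,5.5],[-3,-7.5,5.5],[-4,-9.5,5.5],[-5,-11.5,5.5],[-5.5,-13.5,5.5],[-5.5,-15.2,5.5],[-5.5,-15.2,5.5],[-5.5,-15.2,5.5]], "yaw": [0,0,0,0,0,1.7,3.4,5.1,6.8,8.5,10.2,11.9,13.6,14,14], "jaw": [0.2,-0.2,-0.2,-0.2,-0.2,-0.6,-0.6,-0.6,-0.6,-0.6,-0.6,-0.6,-0.6,-0.6,-0.6]}}

```text
t: 115.42
eef_pos: [451.6, -341.7, 149.0]
tcp_rot: [2.123, 1.543, 0.446]
ft_force: [-0.6, -0.2, 0.1]
opening: 0.803
```

```bash
python3 -c "
from h import *
tool()
c=snap('wrist','d4w.png',None,1.2)
c=snap('scene','d4.png',(80,60,380,300),2)
"
```

```text
t 115.42 p [ 451.6 -341.7  149. ] jawdeg -6.1 zax [-0.11 -0.99 -0.01] xax [ 0.025  0.012 -1.   ] q [-0.78  0.45  1.76  0.03  0.92 -0.69] F [-0.63 -0.15  0.13] M [-0.12  0.07  0.03] op 0.803
```

View pics/d4w.png

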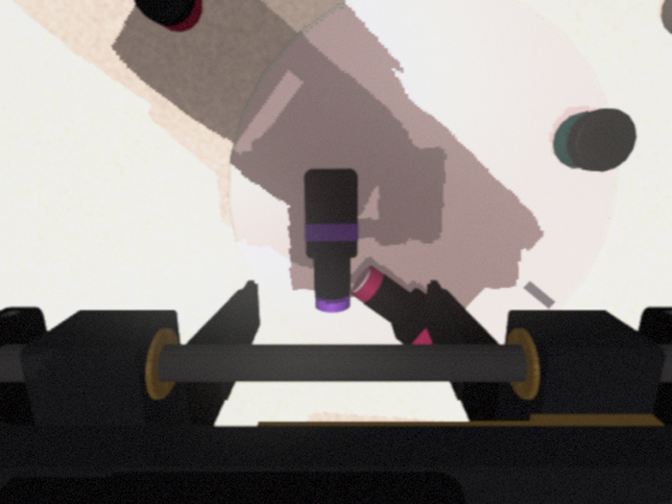

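View pics/d4.png

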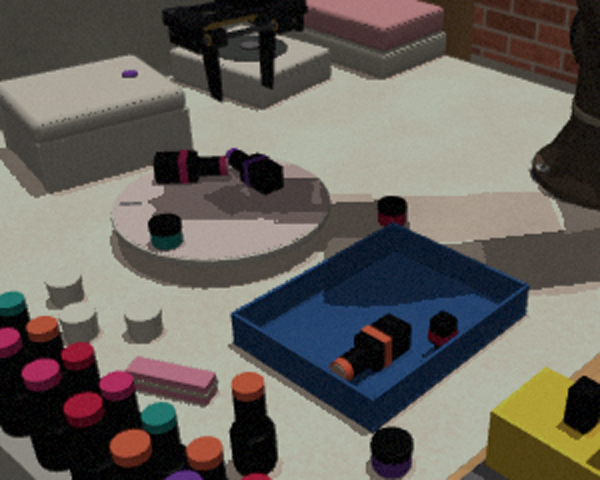

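```bash
python3 -c "
from h import *
c=snap('wrist')
def P(u,v,z): return pix(c,u/1.2,v/1.2,z)[:2]
print(P(331,171,76),P(331,255,76),P(333,303,72)); print((P(331,171,76)+P(331,255,76))/2-np.array(env.state()['eef_pos'])[:2], P(370,285,70)); tool()
"
```

```text
[ 451.6 -288.3] [ 445.1 -345.3] [ 442.3 -382.7]
[-3.66382211 24.02879867] [ 470.5 -372.7]
t 115.58 p [ 452.  -340.8  148.9] jawdeg -6.0 zax [-0.1  -0.99 -0.01] xax [ 0.025  0.012 -1.   ] q [-0.78  0.45  1.76  0.03  0.92 -0.69] F [ 0.73 -0.75 -0.33] M [-0.11  0.07 -0.02] op 0.794
```

Request:
{"name": "apply_moves", "arguments": {"offset": [[-0.15,0.95,-0.8],[-0.15,0.95,-2],[-0.15,0.95,-3.2],[-0.15,0.95,-3.9],[-0.15,0.95,-4.16],[-0.15,0.95,-4.16],[-0.15,0.95,-4.16],[-0.15,0.95,-4.16],[-0.15,0.95,-4.16],[-0.15,0.95,-4.16],[-0.15,0.95,-4.16]], "yaw": [0,0,0,0,0,0,0,0,0,0,0], "jaw": [-0.4,-0.4,-0.4,-0.4,-0.2,0,0.2,0.6,1,1,1]}}

```text
t: 116.95
eef_pos: [448.6, -317.4, 45.6]
tcp_rot: [2.079, 1.542, 0.403]
ft_force: [-0.5, 0.1, 6.5]
opening: 0.374
```

Request:
{"name": "apply_moves", "arguments": {"offset": [[0,0,0.6],[0,0,1.8],[0.1,0.8,3],[0.2,2.8,3.2],[0.3,5,3.2],[0.4,7.2,3.2],[0.6,9.4,3.2],[0.65,11.4,3.0],[0.65,12.7,2],[0.65,12.9,1],[0.65,12.9,0],[0.65,12.9,0]], "yaw": [0,0,0,0,0,0,0,0,0,0,0,0], "jaw": [1,1,1,1,1,1,1,1,1,1,1,1]}}

```text
t: 118.45
eef_pos: [464.2, 5.3, 45.2]
tcp_rot: [2.126, 1.544, 0.45]
ft_force: [0.4, -0.5, -0.0]
opening: 0.374
```

```bash
python3 -c "
from h import *
tool()
c=snap('scene','d5.png',(80,60,380,300),2.5)
"
```

```text
t 118.45 p [464.2   5.3  45.2] jawdeg -6.0 zax [-0.1  -0.99 -0.01] xax [ 0.024  0.011 -1.   ] q [-0.14  0.49  2.11  0.03  0.52 -0.06] F [ 0.37 -0.48 -0.02] M [-0.03  0.07 -0.01] op 0.374
```

View pics/d5.png

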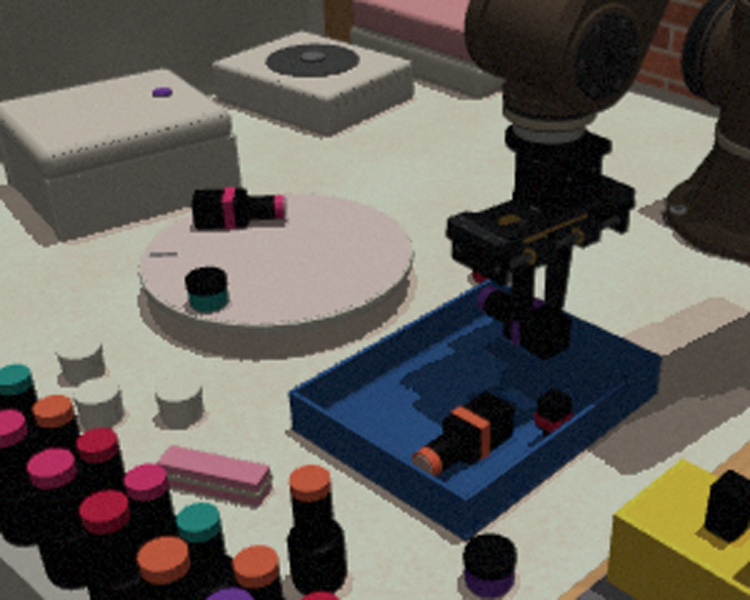

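Request:
{"name": "apply_moves", "arguments": {"offset": [[0,0,-0.6],[0,0,-1.1],[0,0,-1.3],[0,0,-1.4],[0,0,-1.43],[0,0,-1.43],[0,0,-1.4],[0,0,-1],[0,0,0.5],[0.2,-1,2.5],[0.7,-3,4]], "yaw": [0,0,0,0,0,0,0,0,0,0,0], "jaw": [1,1,1,1,1,0.2,-0.2,-0.2,-0.2,-0.2,-0.6]}}

```text
t: 119.88
eef_pos: [482.0, -68.8, 148.2]
tcp_rot: [2.059, 1.542, 0.386]
ft_force: [0.5, 0.3, -1.1]
opening: 0.66
```

Request:
{"name": "apply_moves", "arguments": {"offset": [[0.4,-2.5,0.6],[0.8,-5,1],[1.2,-7.5,1.4],[1.6,-10,1.4],[2,-12,1.4],[2.2,-14,1.4],[2.2,-14.5,1.4],[2.2,-14.5,1.4]], "yaw": [1.6,3.2,4.8,6.4,8,9,9,9], "jaw": [-0.6,-0.6,-0.6,-0.6,-0.6,-0.6,-0.6,-0.6]}}

```text
t: 120.88
eef_pos: [536.6, -431.2, 183.2]
tcp_rot: [2.075, 1.541, 1.342]
ft_force: [-0.6, 0.7, 0.0]
opening: 0.803
```

```bash
python3 -c "
from h import *
tool()
c=snap('wrist','d6w.png',None,1.3)
c=snap('scene','d6.png',(40,60,380,330),2)
"
```

```text
t 120.88 p [ 536.6 -431.2  183.2] jawdeg 48.0 zax [ 0.74 -0.67 -0.01] xax [ 0.007  0.029 -1.   ] q [-0.78  0.6   1.38  0.03  1.18 -1.63] F [-0.62  0.67  0.01] M [-0.02 -0.06 -0.02] op 0.803
```

View pics/d6w.png

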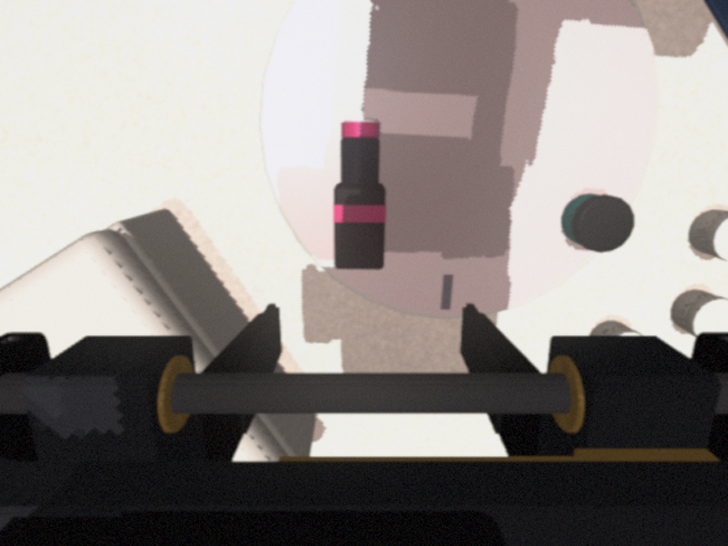

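View pics/d6.png

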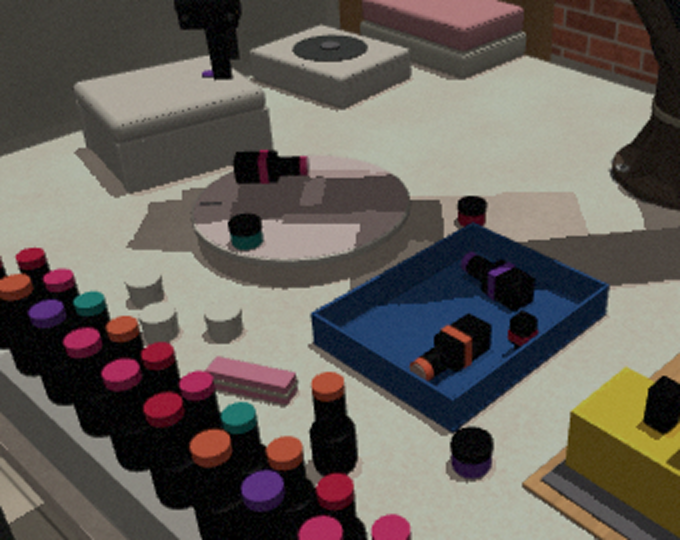

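```bash
python3 -c "
from h import *
c=snap('scene')
for b,t in (((128,188),(124,137)),((271,148),(265,97))):
    P=pix(c,b[0]/2+40,b[1]/2+60,0)
    print(P,[(z,np.round(proj(c,P+[0,0,z]),1)) for z in (60,80,100,120)],(t[0]/2+40,t[1]/2+60))
c=snap('wrist')
Q=lambda u,v,z:pix(c,u/1.3,v/1.3,z)[:2]
print('box corner',[Q(100,232,z) for z in (80,100)],'right edge',[Q(250,450,z) for z in (80,100)])
B=(Q(359,184,76)+Q(359,268,76))/2;print(B,Q(359,184,76)-Q(359,268,76),B-np.array(env.state()['eef_pos'])[:2]);tool()
"
```

```text
[ 628.6 -598.4    0. ] [(60, array([ 99.8, 135.9])), (80, array([ 98.3, 129.6])), (100, array([ 96.8, 123.3])), (120, array([ 95.3, 116.8]))] (102.0, 128.5)
[ 395.8 -553.2    0. ] [(60, array([173.4, 117. ])), (80, array([172.6, 111.1])), (100, array([171.9, 105.2])), (120, array([171.2,  99.1]))] (172.5, 108.5)
box corner [array([ 400.6, -553.2]), array([ 405.9, -542. ])] right edge [array([ 590.9, -603. ]), array([ 583.5, -588.5])]
[ 517.35 -419.9 ] [-44.1  40. ] [-19.92693743  10.00768786]
t 121.08 p [ 537.3 -429.9  183.8] jawdeg 48.2 zax [ 0.75 -0.67 -0.01] xax [ 0.007  0.028 -1.   ] q [-0.78  0.59  1.39  0.03  1.18 -1.63] F [-0.74  1.28  1.01] M [-0.07  0.02 -0.01] op 0.796
```

Request:
{"name": "apply_moves", "arguments": {"offset": [[-0.8,0.4,-1.5],[-0.8,0.4,-3],[-0.8,0.4,-4.4],[-0.8,0.4,-5.2],[-0.8,0.4,-5.54],[-0.8,0.4,-5.54],[-0.8,0.4,-5.54],[-0.8,0.4,-5.54],[-0.8,0.4,-5.54],[-0.8,0.4,-5.54],[-0.8,0.4,-5.54],[-0.8,0.4,-5.54]], "yaw": [0,0,0,0,0,0,0,0,0,0,0,0], "jaw": [-0.4,-0.4,-0.4,-0.4,-0.4,-0.2,0,0.2,0.6,1,1,1]}}

```text
t: 122.58
eef_pos: [517.5, -420.1, 45.9]
tcp_rot: [2.025, 1.542, 1.295]
ft_force: [-0.5, 0.8, 6.7]
opening: 0.376
```

Request:
{"name": "apply_moves", "arguments": {"offset": [[0,0,0.6],[0,0,1.8],[0.2,0.8,3],[0.6,2.8,3.4],[1.1,5,3.4],[1.6,7.2,3.4],[2.1,9.4,3.4],[2.6,11.6,3.4],[3.1,13.6,3],[3.3,14.8,2],[3.3,15,1],[3.3,15,0],[3.3,15,-0.6],[3.3,15,-1.1],[3.3,15,-1.3],[3.3,15,-1.38],[3.3,15,-1.4]], "yaw": [0,0,0,1,2,3,4.5,6,7,7,7,7,7,7,7,7,7], "jaw": [1,1,1,1,1,1,1,1,1,1,1,1,1,1,1,1,1]}}

```text
t: 124.7
eef_pos: [600.3, -45.2, 11.3]
tcp_rot: [2.007, 1.543, 2.01]
ft_force: [-0.2, -1.0, -1.2]
opening: 0.376
```

```bash
python3 -c "
from h import *
tool()
c=snap('scene','d7.png',(80,60,380,300),2.5)
"
```

```text
t 124.7 p [600.3 -45.2  11.3] jawdeg 90.2 zax [ 1.    0.   -0.01] xax [-0.012  0.026 -1.   ] q [-0.2   0.69  1.76  0.03  0.71 -1.8 ] F [-0.23 -0.96 -1.25] M [-0.06  0.03 -0.  ] op 0.376
```

View pics/d7.png

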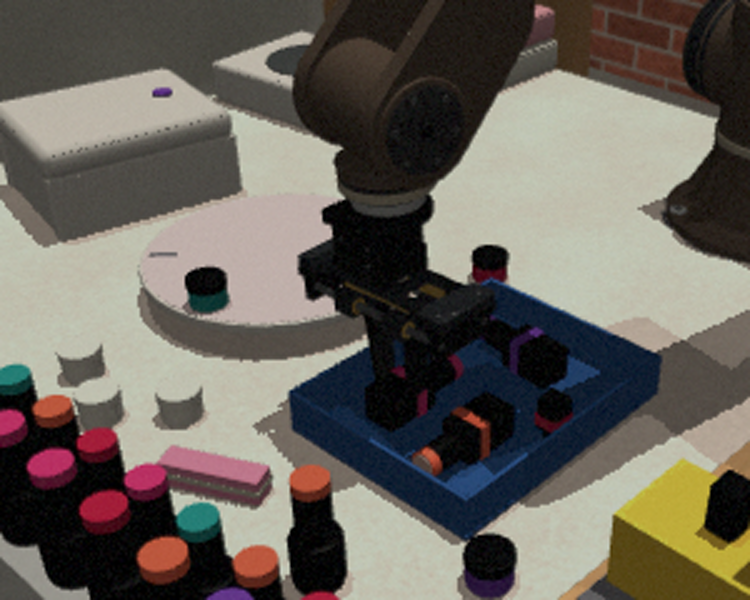

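Request:
{"name": "apply_moves", "arguments": {"offset": [[0,0,-0.06],[0,0,-0.08],[0,0,-0.06],[0,0,0],[0,0,1],[0,-0.5,3],[0.5,-2,5],[1.2,-4.2,6],[2,-6.4,6],[2.6,-8.6,6],[2.6,-9.7,6],[2.6,-9.7,6],[2.6,-9.7,6]], "yaw": [0,0,0,0,0,0,0,0,0,0,0,0,0], "jaw": [1,0.2,-0.2,-0.2,-0.2,-0.6,-0.6,-0.6,-0.6,-0.6,-0.6,-0.6,-0.6]}}

```text
t: 126.38
eef_pos: [665.0, -286.4, 161.2]
tcp_rot: [2.016, 1.542, 2.02]
ft_force: [0.0, 0.4, 0.2]
opening: 0.799
```

```bash
python3 -c "
from h import *
tool()
c=snap('wrist','e1w.png',None,1.3)
c=snap('scene','e1.png',(80,60,380,300),2.5)
"
```

```text
t 126.38 p [ 665.  -286.4  161.2] jawdeg 90.2 zax [ 1.    0.   -0.01] xax [-0.013  0.026 -1.   ] q [-0.5   0.67  1.3   0.02  1.2  -2.09] F [0.02 0.41 0.15] M [ 0.02 -0.   -0.01] op 0.799
```

View pics/e1w.png

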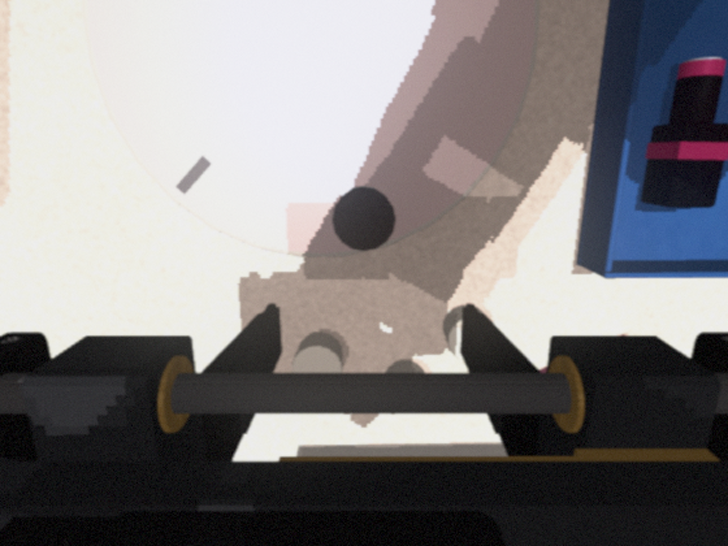

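View pics/e1.png

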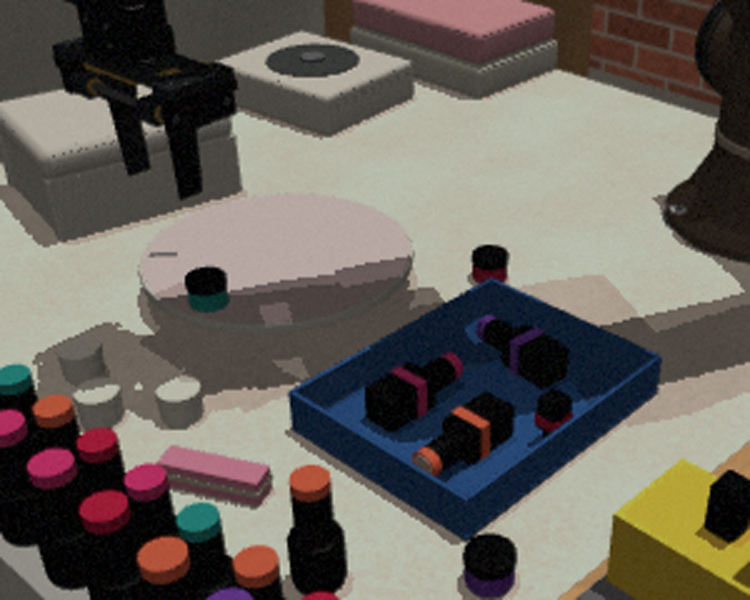

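```bash
python3 -c "
from h import *
c=snap('wrist')
J=pix(c,364/1.3,218/1.3,72);print(J,J-np.array(env.state()['eef_pos']));tool()
print([pix(c,u/1.3,v/1.3,40) for u,v in ((333,257),(541,60),(88,60))])
"
```

```text
[ 634.7 -288.4   72. ] [-30.67721701  -2.21810734 -89.65733961]
t 126.53 p [ 665.4 -286.2  161.7] jawdeg 90.2 zax [ 1.    0.   -0.01] xax [-0.012  0.026 -1.   ] q [-0.5   0.67  1.3   0.02  1.2  -2.09] F [-0.34 -0.78 -0.07] M [0.01 0.04 0.03] op 0.803
[array([ 668.7, -311.2,   40. ]), array([ 532.1, -168.6,   40. ]), array([ 534.9, -470.1,   40. ])]
```

Request:
{"name": "apply_moves", "arguments": {"offset": [[-1.23,-0.1,-1.5],[-1.23,-0.1,-3],[-1.23,-0.1,-4.2],[-1.23,-0.1,-4.68],[-1.23,-0.1,-4.68],[-1.23,-0.1,-4.68],[-1.23,-0.1,-4.68],[-1.23,-0.1,-4.68],[-1.23,-0.1,-4.68],[-1.23,-0.1,-4.68],[-1.23,-0.1,-4.68]], "yaw": [0,0,0,0,0,0,0,0,0,0,0], "jaw": [-0.5,-0.5,-0.5,-0.3,-0.1,0,0.2,0.6,1,1,1]}}

```text
t: 127.9
eef_pos: [635.1, -289.0, 45.8]
tcp_rot: [1.96, 1.544, 1.964]
ft_force: [-0.6, -0.1, 6.4]
opening: 0.423
```

Request:
{"name": "apply_moves", "arguments": {"offset": [[0,0,0.5],[-0.3,-0.1,1.2],[-1.3,-0.4,1.4],[-2.6,-0.8,1.4],[-3.8,-1.1,1.4],[-4.66,-1.22,1.3],[-4.66,-1.22,1],[-4.66,-1.22,0.5],[-4.66,-1.22,0.2],[-4.66,-1.22,0.1],[-4.66,-1.22,0.05]], "yaw": [0,0,0,0,0,0,0,0,0,0,0], "jaw": [1,1,1,1,1,1,1,1,1,1,1]}}

```text
t: 129.28
eef_pos: [518.9, -319.3, 46.7]
tcp_rot: [1.967, 1.544, 1.971]
ft_force: [0.1, -0.1, -1.2]
opening: 0.417
```

```bash
python3 -c "
from h import *
tool()
c=snap('scene','e2.png',(130,100,260,210),5)
"
```

```text
t 129.28 p [ 518.9 -319.3   46.7] jawdeg 90.3 zax [ 1.    0.   -0.01] xax [-0.011  0.025 -1.   ] q [-0.67  0.65  1.71  0.02  0.8  -2.25] F [ 0.13 -0.13 -1.2 ] M [-0.07 -0.    0.02] op 0.417
```

View pics/e2.png

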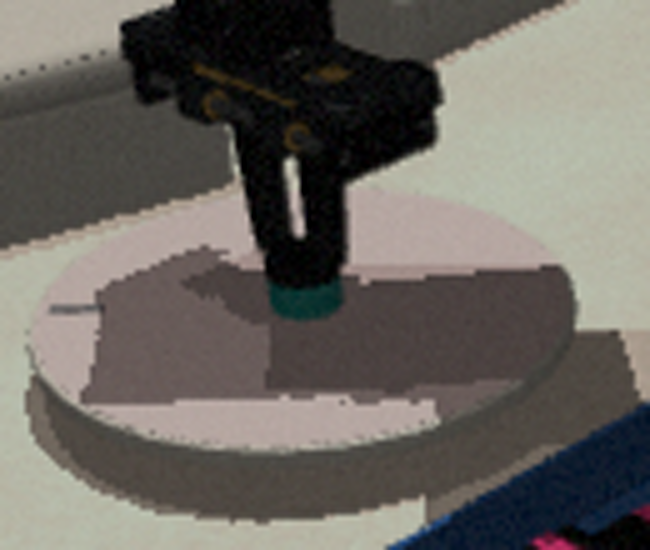

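Lower 1–2 mm, release, and lift straight away.

Request:
{"name": "apply_moves", "arguments": {"offset": [[0,0,-0.05],[0,0,-0.07],[0,0,-0.07],[0,0,-0.06],[0,0,0],[0,0,0.8],[0,0,2.5],[0.5,-0.5,5],[0.8,-1,7.5],[1,-1,9],[1,-1,9]], "yaw": [0,0,0,0,0,0,0,0,0,0,0], "jaw": [1,1,0.1,-0.3,-0.6,-0.6,-0.6,-0.6,-0.6,-0.6,-0.6]}}

```text
t: 130.7
eef_pos: [544.8, -345.1, 275.2]
tcp_rot: [1.833, 1.549, 1.838]
ft_force: [1.4, 0.4, -0.5]
opening: 0.802
```

```bash
python3 -c "
from h import *
tool()
c=snap('wrist','e3w.png',None,1.2)
c=snap('scene','e3.png',None,1.4)
c=snap('side','e3s.png',None,1.4)
"
```

```text
t 130.7 p [ 544.8 -345.1  275.2] jawdeg 90.3 zax [ 1.    0.   -0.01] xax [-0.006  0.021 -1.   ] q [-0.67  0.46  1.38  0.01  1.32 -2.25] F [ 1.4   0.37 -0.49] M [-0.01  0.03 -0.04] op 0.802
```

View pics/e3w.png

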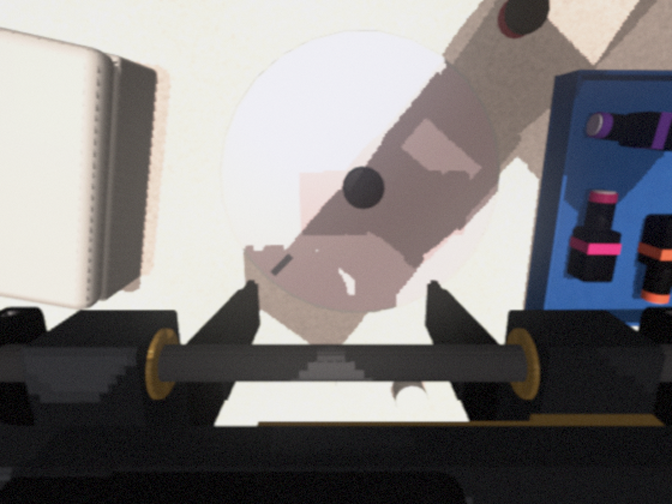

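View pics/e3.png

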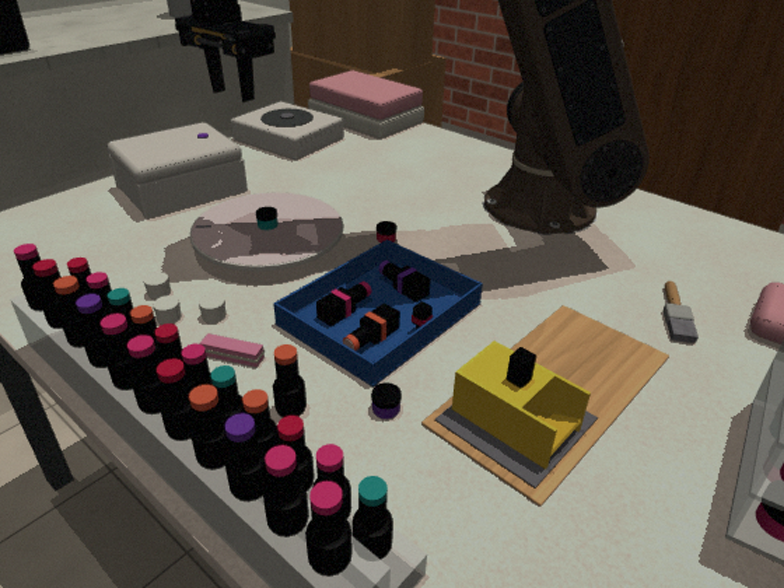

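View pics/e3s.png

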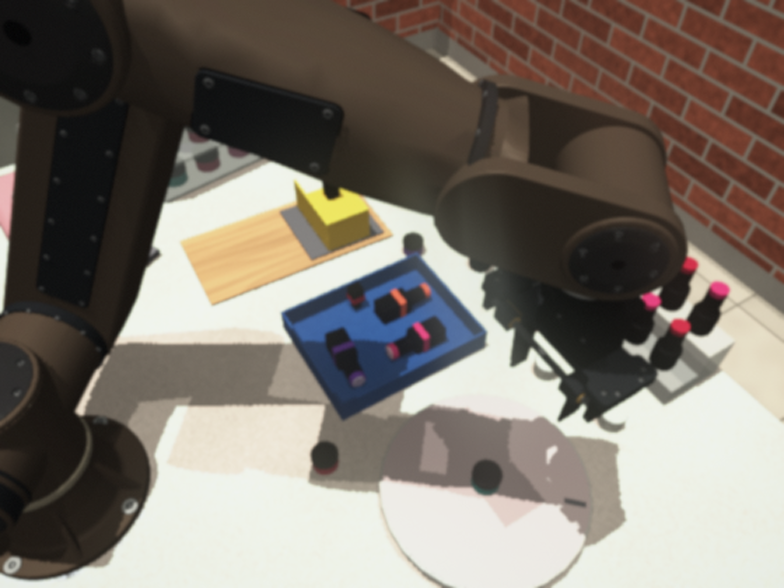

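```bash
python3 -c "
from h import *
c=snap('wrist')
print(pix(c,363/1.2,188/1.2,72),[pix(c,u/1.2,v/1.2,40) for u,v in ((220,172),(501,172),(362,30),(362,313))])
c=snap('side')
print('bin bottom corner', pix(c,341/1.4,251/1.4,9), pix(c,369/1.4,237/1.4,9))
"
```

```text
[ 515.9 -318.8   72. ] [array([ 503.2, -465.1,   40. ]), array([ 502.5, -170.6,   40. ]), array([ 368.2, -319.9,   40. ]), array([ 662.4, -314.9,   40. ])]
bin bottom corner [580.6 217.4   9. ] [646.7 223.1   9. ]
```

```bash
python3 -c "
from cell import env
print(env.job_done())"
```

```text
the job is handed in; nothing more can be done
None
```

The job is done and handed in at about 131 s of the 200 s allowed.

- **Bottles:** All three tipped bottles (pink, coral and violet) were lifted off the turntable and laid in the blue tray. The final pictures show all three lying inside it.
- **Jar:** The teal jar stands in the middle of the turntable. I measured it at (516, −319) against a disc centre of (515, −318), so it is within about 1 mm.
- **Mini bottles:** One mini came out of the bin; it is in the tray, standing rather than lying. I tipped the bin to about 77° and jiggled it, and no second mini appeared.
- **Bin:**
  - I levelled it, regrasped it over the tray, paused about a second, and shook it to and fro four times. The weight did not change: 2.6 N before and 2.5 N after, less about 0.4 N of sensor bias.
  - That is about 2.1 N, inside the 2.0–2.9 N expected of an empty bin; a look into the mouth showed it clear.
  - It now stands upright on the grey pad, with its middle about 4 mm off the pad's centre. A second measurement of the pad put this at 3 mm or less.

Two things fell short of ideal. The force readings are noisy, about ±0.5 N, so the weight alone does not prove the bin is empty; the view into the mouth supports it. Setting the bin down to level it and regrasp it pressed on the tray floor with about 24 N, and standing it on the pad pressed with about 17 N.

In the last pictures the red and violet jars, the black polish bottle, the pink buffer and the white look-alikes looked undisturbed.

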